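# Load the mixer box and screw its clamp tight

### The arm

A 6-joint arm with a two-finger parallel gripper is mounted at the origin on a cart in front of the work surface, level with it; the furniture and walls round the work are solid. World frame = base frame: x ahead of the robot, y to its left, z up, the work surface at z = 0. Lengths are in mm, angles in rad, forces in N, time in s.
With the tool pointing down it reaches from about 250 to 800 mm from the base axis. Payload 3.9 kg.
Tool frame: the origin (TCP) lies on the centre line of the jaws, within the pads' length; the fingertips stand 22 mm ahead of it and the grasp point (between the pads) lies 3 mm ahead of it; z points along the fingers, x is the direction in which the jaws open and shut, and the axes are right-handed (so a half turn about z gives the same grasp; the last joint's range is limited). The gripper opens to 85 mm and grips with 20 to 120 N. Pads are 22 mm wide; open, the fingers measure 114 mm over their backs; the gripper's body (76 mm by 85 mm) begins 54 mm behind the grasp point. The pads swing forward as they close: fully open they stand 13 mm farther back than shut.
Start: joints at [1.304, 0.26, -0.138, 1.173, 0, 1.571], TCP at [138.41, 506.417, 221.104] pointing down, gripper open.
Joint ranges: [-2.78, 2.78], [-0.83, 1.72], [-1.28, 1.37], [-1.9, 2.12], [-1.57, 1.48], [-3.14, 3.14]. Speed limits (rad/s): [2.57, 2.57, 3.14, 3.14, 3.14, 3.14].

### API

Orientations are given as [roll, pitch, yaw] about the fixed x, y, z axes, in that order (R = Rz(yaw) Ry(pitch) Rx(roll)).
In Python, from cell import ctrl gives the robot as it stands.
- The arm moves only by the tool carry_out, never from a script. Its argument "series" is a list of rows, each an object with "linear": the shift along the world's x, y, z normalised to -1 to 1, where 1 is 0.15 m, a list of three; "angular": the turn, a rotation vector about the world's x, y, z normalised to -1 to 1, where 1 is 120 degrees, a list of three. A call has 1 to 20 rows; each row is the pose to reach, as a shift and turn from the pose commanded when the call began; what a row does not reach only later rows make up. A row lasts 1/8 s, in which the tool goes at most 62.5 mm and 10.7 degrees, less where a joint would pass 70% of its speed; a pose out of reach is approached as far as the arm can. A call with a number of a shift or a turn outside -1 to 1 is refused whole. A call with a gripper value outside its range is refused whole. "fingers" is the closure, from 0 (fully open) to 1 (shut), set as the call begins (left out, the last holds). The fingers move at their own pace and stop on an object; "squeeze" is the grip in N (left out, the last holds). Time passes only in rows, so rows that repeat a pose let the fingers close. It gives the time, the measured TCP pose, the force and the opening at its end, in the units of the state.
- ctrl.sense(): the state, without advancing time (a new reading comes with each control period).
- ctrl.get_image(name): name is "scene" or "top" or "wrist"; returns a dict with "frame" (480x640x3 uint8, red, green, blue), "depth" (480x640 float32, mm along the optical axis (not along the pixel's ray), 0 where there is no reading), "camera_matrix" (3x3 intrinsics, pixels), "view" (4x4, takes a point from world to camera coordinates). Camera axes: x right, y down, z forward; pixel columns grow to the right and rows downward; lengths in mm; the calibration is good to about 2 mm. A picture is of the moment at which its call begins.
- ctrl.sign_off(): hands the job in, once; it reports no verdict.
The state is a dict: "time_s": time; "joint_positions": joint angles; "joint_vel": joint speeds; "tau": joint torques, N m; "position": TCP position; "ee_rot": TCP orientation; "ft_force": force on the tool from outside, world axes, zero at the start; "wrist_torque": the same for the moment, N m; "grip_width": finger opening in mm.
Only numpy, scipy, OpenCV 4.12 (cv2) and the standard library are available. Lean on these libraries where they do the work, as an engineer would, in place of code of your own. Each camera call takes 0.05 s, during which the arm holds its last target. There are 200 camera calls.

### The job

Get the mixer box ready to run: stand every sample vial from the bench upright in the white box and put the loose metal cover on so that it sits flat in the mouth. Then swing the clamp arm over it up to its stop and screw the black knob down clockwise until it stops tight, the foot pressing on the cover. Leave the nearby jar and timer where they are.

Things in the scene. Friction and masses are not known exactly. Their poses are not given: they have to be found in the camera images.
- mixer_box: fixed white open box on a grey base. Origin: box centre, underside of base, on the bench; z up, y along the box's long side, x towards the clamp's post. Inside 90 (x) by 150 mm (y), walls 5 mm; inner floor z = 10, rim z = 84 mm. Base x = -60 to +160, y = -90 to +90, 10 mm thick. A steel post 26 mm in diameter at x = +120 mm, y = 0 carries the clamp arm on top
- box_floor (a point): centre of the box's inner floor, axes as mixer_box
- box_mouth (a point): centre of the box's mouth at the height of the rim, 74 mm above the inner floor; axes as mixer_box. A wall shelf hangs 0.69 m above the bench, its edge about 0.1 m to the right of and behind the box: keep elbow and forearm clear of it
- clamp_arm (a joint): angle (rad) of the dark steel clamp arm about the post. 0 = over the box, at its stop, pointing from the post to -x of mixer_box; grows clockwise from above to 1.8; near pi/2 it points to +y. Stays where left (friction 0.6 N m). Bar 26 mm wide, z = 150 to 164 mm, 197 mm long from the post's axis; knob and foot sit 120 mm from that axis, over the box's centre at 0
- clamp_pin (a point): upright round steel pin on the arm's far end, to swing it by: 14 mm in diameter, on top of the arm, 185 mm from the post's axis, top 208 mm above the bench; the point is on its axis, 190 mm above the bench
- screw_knob (a joint): turn (rad) of the black knurled knob of the clamp's screw: 0 = backed off, grows clockwise from above, hard stop (tight) at 6.2; starts at 0 to 0.8. Each rad lowers knob and foot 2.6 mm. Friction 0.12 N m; stays where left. The backed-off foot clears the seated cover by 8 mm or more, meets it at about 4.2, then its spring builds up to about 17 N at the stop
- knob_grip (a point): on the knob's axis at half its height. The knob is 46 mm in diameter and 28 mm tall (14 mm above and below this point), the same all round, with a white line on top; it can be gripped from above at any yaw
- press_foot: round rubber foot, 28 mm in diameter, on the lower end of the clamp's screw under the arm; origin at the centre of its lower face
- cover: loose metal cover, lying right way up, 250 g: plate 104 (x) by 164 mm (y), z = 6 to 12 mm; below it a rim 80 by 140 mm, 6 mm deep, that drops into the mouth with 5 mm play all round. Origin: centre of the rim's underside. In the middle a black grip block 30 (x) by 56 mm (y), z = 12 to 36 mm, which the foot presses. Its y lies along the box's y, either way. Seated, origin 6 mm below box_mouth
- vial_a: one of two or three glass sample vials that stand on the bench (absent ones read None): cylinder 27 mm in diameter, 62 mm tall, black screw cap 22 mm in diameter on the top 12 mm (fixed); origin at the centre of its underside, z up its axis; about 22 g; it topples if pushed
- vial_b: one of two or three glass sample vials that stand on the bench (absent ones read None): cylinder 27 mm in diameter, 62 mm tall, black screw cap 22 mm in diameter on the top 12 mm (fixed); origin at the centre of its underside, z up its axis; about 22 g; it topples if pushed
- vial_c: one of two or three glass sample vials that stand on the bench (absent ones read None): cylinder 27 mm in diameter, 62 mm tall, white screw cap 22 mm in diameter on the top 12 mm (fixed); origin at the centre of its underside, z up its axis; about 22 g; it topples if pushed
- sample_jar: bystander: grey-green plastic jar with black lid, 68 mm in diameter, 106 mm tall; origin at the centre of its underside; leave alone
- timer: bystander: small bench timer 58 x 66 x 19 mm; leave alone
Not all that is in view belongs to the job. What is shaped like the vial_b but brown or yellow is not meant.

How it is judged:
By the outcome, as a careful person would: the job done as asked, in the order asked, and still so for the second after the job is handed in, with the robot touching nothing.
Of vial_a, vial_b, vial_c only 2 to 3 are there at a start; the rules pass over those that are not, and their reading is None.
At some moment in a run one of cover may be knocked a few centimetres aside while the robot is not near it.
It also fails if it takes over 208 s, if anything falls off the work surface, if the arm or the gripper's body presses on something with over 40 N, if the wrist force passes 120 N, or if a joint passes its speed limit or range.

## Working session

There is one attempt and no reset: what is moved stays moved. The work goes in short steps, Python scripts to look and compute and a tool call to move; the robot and the scene stay as the last step left them, time stands still between calls to the robot, and variables do not carry over. Pictures are saved under pics/ and viewed, about 12 in all and at most 16, crops included, and the job is handed in when it is done.

Besides the shell and the picture viewer there is one more tool, called by a JSON object that holds its "api" and its "payload", one argument or row to a line. carry_out: Moves the arm, as the interface text tells. Scaled input: -1 to 1 covers 0.15 m each way for a shift and 120 degrees each way for a turn. Its arguments: {"type":"object","properties":{"series":{"type":"array","items":{"type":"object","properties":{"linear":{"type":"array","items":{"type":"number","minimum":-1,"maximum":1}},"angular":{"type":"array","items":{"type":"number","minimum":-1,"maximum":1}}}}},"fingers":{"type":"number"},"squeeze":{"type":"number"}},"required":["series"]}

```bash
mkdir -p pics; ls; cat > h.py <<'E'
import numpy as np, cv2
from cell import ctrl
def get(n,save=None):
    d=ctrl.get_image(n)
    if save: cv2.imwrite('pics/'+save,d['frame'][:,:,::-1])
    return d
def ray(d,u,v,z):
    K=d['camera_matrix'];V=d['view'];R=V[:3,:3];t=V[:3,3]
    c=-R.T@t; r=R.T@np.linalg.solve(K,[u,v,1]); return c+r*(z-c[2])/r[2]
def pts(d):
    K=d['camera_matrix'];V=d['view'];D=d['depth']
    v,u=np.mgrid[:480,:640]
    P=np.stack([(u-K[0,2])/K[0,0]*D,(v-K[1,2])/K[1,1]*D,D],-1)
    return (P-V[:3,3])@V[:3,:3]
def proj(d,p):
    q=d['camera_matrix']@(d['view'][:3,:3]@np.array(p,float)+d['view'][:3,3]); return q[:2]/q[2]
E
python3 - <<'E'
from h import *
s=ctrl.sense()
for k,v in s.items(): print(k,np.round(v,3))
for n in ('top','scene'):
    d=get(n,n+'0.png'); np.savez('/tmp/'+n,**d); print(n,-d['view'][:3,:3].T@d['view'][:3,3], d['view'][:3,:3].round(2).tolist(),d['camera_matrix'][0])
E
```

```text
pics
time_s 0.0
joint_positions [ 1.304  0.261 -0.139  1.173 -0.     1.571]
joint_vel [ 0.001 -0.     0.001  0.002  0.001 -0.002]
tau [-1.0000e-03 -4.0568e+01  2.5392e+01  1.9000e-02 -0.0000e+00  0.0000e+00]
position [138.232 505.746 220.263]
ee_rot [3.142e+00 2.000e-03 1.304e+00]
ft_force [-0.418  0.101  0.334]
wrist_torque [-0.019 -0.016  0.009]
grip_width 85.732
top [ 440.78683806  186.87414183 1136.34333178] [[-0.0, -1.0, 0.01], [-0.99, -0.0, -0.13], [0.13, -0.01, -0.99]] [546.76683856   0.         322.73342957]
scene [144.7295674  -67.33813551 776.43522602] [[0.49, -0.87, -0.02], [-0.7, -0.38, -0.61], [0.53, 0.31, -0.79]] [501.13310841   0.         311.7419877 ]
```

View pics/top0.png

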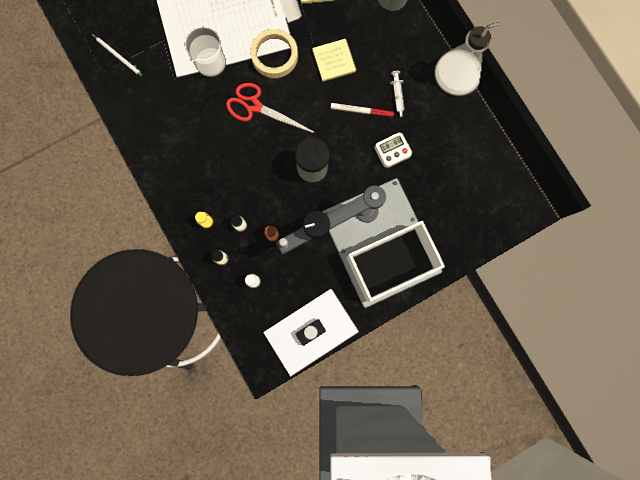

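View pics/scene0.png

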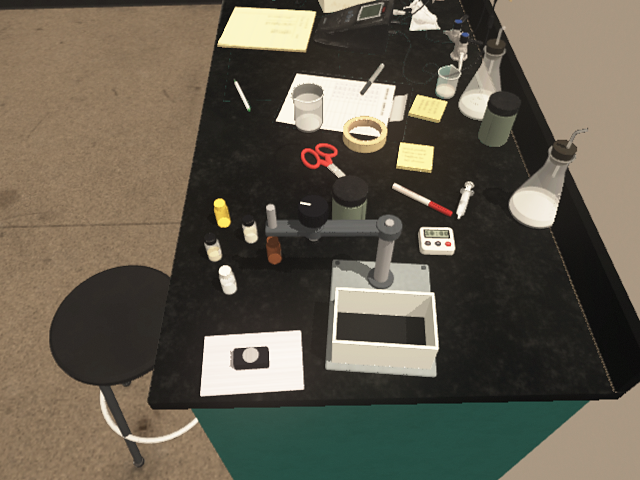

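The black-topped vials are at (239,224) and (220,257) and the white-capped one is at (252,281). The yellow (204,219) and brown (271,233) ones are decoys. The cover, with its black block, is at (310,333). The box is at (395,262), and the clamp arm is swung out to the left. Next I'll confirm with an enlarged crop and measure.

```bash
python3 - <<'E'
from h import *
a=cv2.imread('pics/scene0.png')[185:400,180:310]; t=cv2.imread('pics/top0.png')[190:390,180:370]
a=cv2.resize(a,None,fx=2.7,fy=2.7,interpolation=3);t=cv2.resize(t,(400,421),interpolation=3)
o=np.zeros((581,760,3),np.uint8);o[:a.shape[0],:a.shape[1]]=a;o[:421,355:755]=t;cv2.imwrite('pics/crop1.png',o)
d=dict(np.load('/tmp/top.npz'));P=pts(d);
print('tcp px',proj(d,[138,506,220]))
for n,u,v in [('a',239,221),('b',220,256),('c',252,281),('y',204,219),('br',271,231),('cov plate',290,350),('cov2',340,315),('block',316,325),('bench',300,270),('floor',390,265),('knob',316,223),('pin',284,242),('post',375,195),('jar',313,155),('timer',393,150)]:
    print(n,np.median(P[v-1:v+2,u-1:u+2].reshape(-1,3),0).round(1))
def comp(m,u,v):
    n,l=cv2.connectedComponents(m.astype(np.uint8)); return l==l[v,u]
# cover plate / box rim by height and colour
g=d['frame'].min(2)>140
for n,u,v,z in [('cover',285,340,12),('rim',437,252,84)]:
    m=comp(g,u,v); ys,xs=np.nonzero(m)
    w=np.array([ray(d,x,y,z)[:2] for x,y in zip(xs,ys)]).astype(np.float32)
    print(n,m.sum(),cv2.minAreaRect(w),'z',np.median(P[m][:,2]))
# vial tops by height
for n,(u,v) in dict(a=(239,221),b=(220,256),c=(252,281)).items():
    sub=P[v-14:v+15,u-14:u+15].reshape(-1,3); s=sub[(sub[:,2]>50)&(sub[:,2]<75)]
    print(n,len(s),s.mean(0).round(1),((s.max(0)+s.min(0))/2).round(1))
E
```

```text
tcp px [113.99761299 502.24771459]
a [613.7 339.8  59.6]
b [543.8 376.3  60.6]
c [494.4 312.6  60.2]
y [617.3 409.8  61.4]
br [592.7 276.1  62.4]
cov plate [358.  239.4  12.3]
cov2 [427.6 138.1  10.3]
block [408.4 187.   35.9]
bench [5.201e+02 2.203e+02 1.000e-01]
floor [529.5  34.4  11.1]
knob [585.8 187.  211.7]
pin [553.5 241.6 207.7]
post [643.4  80.8 171.1]
jar [736.1 192.9 105.2]
timer [771.4  24.4  17.1]
cover 3882 ((394.724853515625, 198.0084228515625), (103.72245025634766, 163.44036865234375), 32.57819366455078) z 11.808413590245218
rim 3345 ((571.7337646484375, 56.755767822265625), (202.64007568359375, 174.77645874023438), 24.44658088684082) z 10.448455322917734
a 108 [614.3 346.1  60.5] [615.  346.2  58.8]
b 110 [544.8 382.6  60.8] [544.8 383.1  59. ]
c 111 [497.1 315.9  60.4] [497.5 315.8  57.6]
```

View pics/crop1.png

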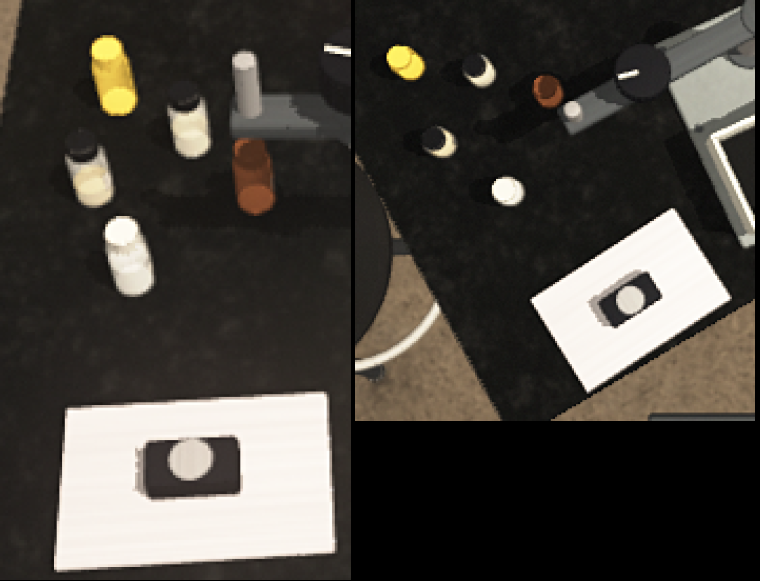

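The crop confirms three clear vials, two with black caps and one with a white cap. The yellow and brown ones are decoys. Next I need a precise box pose, and I'll cross-check the vials in the second view.

```bash
python3 - <<'E'
from h import *
D={n:dict(np.load(f'/tmp/{n}.npz')) for n in ('top','scene')}
for n,d in D.items():
    P=pts(d); z=P[...,2]
    bx=(abs(P[...,0]-530)<160)&(abs(P[...,1]-30)<160)
    m=bx&(abs(z-84)<2.5)&(d['frame'].min(2)>120)
    print(n,'rim',m.sum(),cv2.minAreaRect(P[m][:,:2].astype(np.float32)))
    for k,(x,y) in dict(a=(614,346),b=(545,383),c=(497,316),yel=(620,412),br=(593,276),pin=(553,242),knob=(586,187),post=(643,81)).items():
        zt={'pin':208,'knob':212,'post':171}.get(k,62)
        m=(np.hypot(P[...,0]-x,P[...,1]-y)<(30 if k in('knob','post') else 22))&(abs(z-zt)<3)
        s=P[m]; 
        if len(s): print(k,len(s),s.mean(0).round(1),((s.max(0)+s.min(0))/2).round(1))
    m=(np.hypot(P[...,0]-395,P[...,1]-198)<120)&(abs(z-12)<3)&(d['frame'].min(2)>120)
    print('cover',cv2.minAreaRect(P[m][:,:2].astype(np.float32)))
E
```

```text
top rim 508 ((533.6375732421875, 32.4801025390625), (99.55155944824219, 160.71188354492188), 24.44208335876465)
a 86 [614.9 346.5  61.5] [615.2 346.2  62. ]
b 82 [545.6 383.6  61.7] [545.5 383.1  61.6]
c 84 [497.8 316.6  61.6] [498.3 316.3  61.8]
yel 86 [622.  417.7  61.7] [622.3 417.5  62. ]
br 80 [594.1 279.4  61.9] [594.4 280.2  62. ]
pin 44 [554.6 244.4 207.4] [554.6 244.3 207.4]
knob 483 [585.3 187.5 211.3] [585.2 187.  212. ]
post 99 [643.6  82.8 169.8] [642.   84.3 171. ]
cover ((404.84210205078125, 182.50759887695312), (103.35260772705078, 200.75067138671875), 32.567501068115234)
scene rim 857 ((561.6389770507812, 46.5164794921875), (165.23402404785156, 159.84323120117188), 24.3713436126709)
a 80 [613.  346.8  61.4] [613.3 347.4  61.6]
b 90 [542.7 383.9  61.3] [542.8 384.1  61.5]
c 105 [495.6 316.9  61.2] [496.3 317.6  62. ]
yel 76 [620.6 418.2  61.4] [620.4 418.3  62. ]
br 79 [591.5 280.   61.1] [591.9 281.1  61.4]
pin 52 [552.7 245.  207.1] [553.3 244.8 207.2]
knob 508 [583.5 187.9 210.8] [583.2 188.7 211.4]
post 63 [640.7  83.6 169.7] [639.1  83.  169.8]
cover ((404.2337951660156, 183.17092895507812), (104.57923126220703, 203.12864685058594), 32.54136657714844)
```

{"api": "carry_out", "payload": {
  "series": [
    {"linear":[0.4,-0.2,0],"angular":[0,0,0.083]},
    {"linear":[0.8,-0.4,0],"angular":[0,0,0.166]},
    {"linear":[1,-0.6,0],"angular":[0,0,0.249]},
    {"linear":[1,-0.65,0],"angular":[0,0,0.331]},
    {"linear":[1,-0.65,0],"angular":[0,0,0.331]}
  ],
  "fingers": 0.35,
  "squeeze": 25
}}

```text
time_s: 0.72
position: [288.8, 407.8, 220.8]
ee_rot: [-3.141, 0.0, 1.993]
ft_force: [-0.8, 0.9, 0.2]
grip_width: 55.5
```

{"api": "carry_out", "payload": {
  "series": [
    {"linear":[0.4,-0.2,0]},
    {"linear":[0.8,-0.4,0]},
    {"linear":[1,-0.6,0]},
    {"linear":[1,-0.62,0]}
  ]
}}

```text
validation failed for argument at $.se...
```

```bash
python3 - <<'E'
from h import *
s=ctrl.sense()
for k in ('time_s','joint_positions','position','ee_rot','grip_width'): print(k,np.round(s[k],3))
E
```

```text
time_s 0.725
joint_positions [ 0.955  0.218 -0.196  1.158  0.     0.532]
position [288.752 407.8   220.766]
ee_rot [-3.141  0.     1.993]
grip_width 55.526
```

{"api": "carry_out", "payload": {
  "series": [
    {"linear":[0.4,-0.17,0],"angular":[0,0,0]},
    {"linear":[0.8,-0.35,-0.2],"angular":[0,0,0]},
    {"linear":[1,-0.43,-0.5],"angular":[0,0,0]},
    {"linear":[1,-0.43,-0.5],"angular":[0,0,0]}
  ]
}}

```text
time_s: 1.23
position: [438.0, 342.6, 142.2]
ee_rot: [-3.135, 0.002, 1.992]
ft_force: [-0.7, -0.2, 0.2]
grip_width: 55.5
```

{"api": "carry_out", "payload": {
  "series": [
    {"linear":[0.387,-0.18,0],"angular":[0,0,0]},
    {"linear":[0.387,-0.18,0],"angular":[0,0,0]},
    {"linear":[0.387,-0.18,0],"angular":[0,0,0]}
  ]
}}

```text
time_s: 1.6
position: [495.7, 318.5, 146.6]
ee_rot: [3.142, -0.001, 1.997]
ft_force: [-1.3, -0.1, 0.1]
grip_width: 55.2
```

```bash
python3 - <<'E'
from h import *
d=get('wrist','w1.png');V=d['view'];print((-V[:3,:3].T@V[:3,3]).round(1))
s=ctrl.sense();print(s['position'],s['ee_rot'],s['time_s'])
E
```

```text
[433.5 290.  298.4]
[495.29927158 318.54126749 146.61830426] [-3.14146869e+00 -7.04190821e-04  1.99788925e+00] 1.65
```

View pics/w1.png

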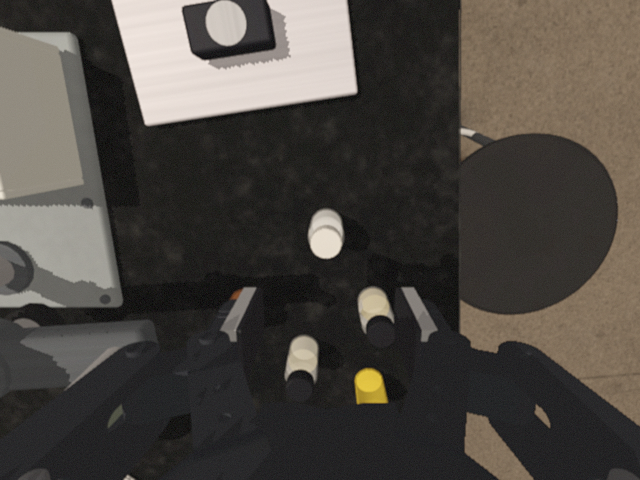

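{"api": "carry_out", "payload": {
  "series": [
    {"linear":[0,0,-0.25],"angular":[0,0,0]},
    {"linear":[0,0,-0.5],"angular":[0,0,0]},
    {"linear":[0,0,-0.653],"angular":[0,0,0]},
    {"linear":[0,0,-0.653],"angular":[0,0,0]},
    {"linear":[0,0,-0.653],"angular":[0,0,0]}
  ]
}}

```text
time_s: 2.28
position: [496.4, 318.5, 49.4]
ee_rot: [3.14, -0.0, 1.998]
ft_force: [-0.8, 0.0, -0.0]
grip_width: 55.3
```

{"api": "carry_out", "payload": {
  "series": [
    {"linear":[0,0,0],"angular":[0,0,0]},
    {"linear":[0,0,0],"angular":[0,0,0]},
    {"linear":[0,0,0],"angular":[0,0,0]},
    {"linear":[0,0,0],"angular":[0,0,0]},
    {"linear":[0,0,0],"angular":[0,0,0]},
    {"linear":[0,0,0],"angular":[0,0,0]}
  ],
  "fingers": 0.8
}}

```text
time_s: 3.02
position: [497.4, 317.8, 49.3]
ee_rot: [3.139, -0.0, 1.997]
ft_force: [0.2, -0.1, 6.4]
grip_width: 19.2
```

{"api": "carry_out", "payload": {
  "series": [
    {"linear":[0,0,0.3],"angular":[0,0,0]},
    {"linear":[0,0,0.6],"angular":[0,0,0]},
    {"linear":[0,0,0.8],"angular":[0,0,0]},
    {"linear":[0,0,0.8],"angular":[0,0,0]}
  ]
}}

```text
time_s: 3.52
position: [498.2, 318.4, 170.8]
ee_rot: [3.136, -0.001, 1.997]
ft_force: [0.1, -0.0, -1.3]
grip_width: 18.2
```

```bash
python3 - <<'E'
from h import *
d=get('wrist','w2.png');print(ctrl.sense()['grip_width'],ctrl.sense()['ft_force'])
print(proj(d,[497,317,62]),proj(d,ctrl.sense()['position']))
E
```

```text
18.616481747062053 [-0.28302823  0.04157879 -0.37635211]
[326.91649502 228.99190662] [327.79451368 287.74786721]
```

View pics/w2.png

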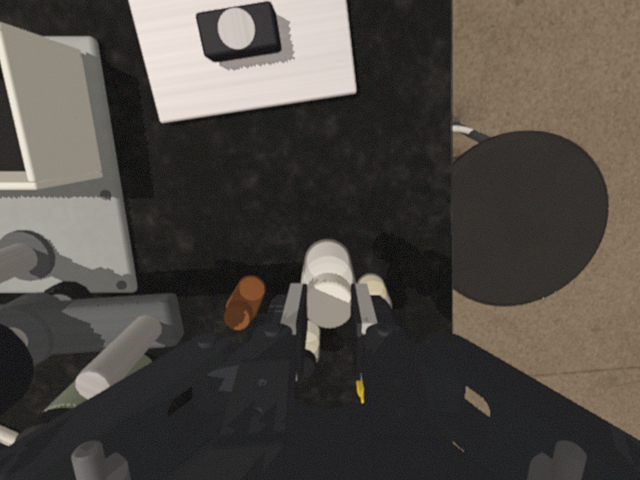

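```bash
python3 - <<'E'
from h import *
d=get('wrist');P=pts(d);s=ctrl.sense();print(s['position'])
for v in range(236,332,6): print(v,P[v,328].round(0),d['frame'][v,328])
E
```

```text
[496.16444308 317.17790489 167.52280601]
236 [516. 326.  -1.] [25 23 24]
242 [486. 313. 128.] [172 164 156]
248 [486. 313. 139.] [181 173 164]
254 [486. 313. 149.] [182 176 165]
260 [487. 313. 157.] [207 200 189]
266 [487. 313. 165.] [216 208 198]
272 [489. 314. 167.] [198 189 179]
278 [488. 314. 175.] [163 155 142]
284 [489. 314. 180.] [224 213 199]
290 [492. 315. 180.] [230 220 205]
296 [494. 316. 180.] [156 147 134]
302 [496. 317. 181.] [157 150 136]
308 [499. 318. 181.] [156 148 136]
314 [502. 320. 180.] [154 147 134]
320 [504. 321. 181.] [151 144 131]
326 [507. 322. 181.] [152 144 131]
```

{"api": "carry_out", "payload": {
  "series": [
    {"linear":[-0.3,-0.2,0.05],"angular":[0,0,0]},
    {"linear":[-0.4,-0.5,0.05],"angular":[0,0,0]},
    {"linear":[-0.4,-0.8,0.05],"angular":[0,0,0]},
    {"linear":[-0.4,-1,0.05],"angular":[0,0,0]}
  ]
}}

```text
time_s: 4.12
position: [434.3, 165.2, 173.7]
ee_rot: [-3.137, -0.0, 1.997]
ft_force: [-0.2, -0.5, -0.5]
grip_width: 18.6
```

{"api": "carry_out", "payload": {
  "series": [
    {"linear":[0.15,-0.3,0],"angular":[0,0,0]},
    {"linear":[0.3,-0.6,0],"angular":[0,0,0]},
    {"linear":[0.45,-0.9,0],"angular":[0,0,0]},
    {"linear":[0.585,-1,0],"angular":[0,0,0]}
  ]
}}

```text
time_s: 4.62
position: [523.3, 14.8, 173.6]
ee_rot: [-3.138, -0.001, 1.994]
ft_force: [-0.2, -0.1, 1.3]
grip_width: 19.0
```

{"api": "carry_out", "payload": {
  "series": [
    {"linear":[0,-0.165,0],"angular":[0,0,0]},
    {"linear":[0,-0.165,-0.05],"angular":[0,0,0]},
    {"linear":[0,-0.165,-0.05],"angular":[0,0,0]},
    {"linear":[0,-0.165,-0.05],"angular":[0,0,0]}
  ]
}}

```text
time_s: 5.12
position: [523.5, -6.5, 167.5]
ee_rot: [-3.14, -0.001, 1.998]
ft_force: [-0.3, 0.3, -0.4]
grip_width: 18.7
```

```bash
python3 - <<'E'
from h import *
d=get('top','t3.png');s=ctrl.sense();print(s['position'],s['ee_rot'],s['grip_width'],s['joint_positions'],s['ft_force'])
E
```

```text
[523.8375761   -6.50922963 167.87488912] [-3.14109179e+00 -4.50040510e-04  1.99845122e+00] 18.668255566111753 [-1.25476461e-02  2.87135022e-01 -2.42914751e-01  1.04139144e+00
  1.93704834e-04 -4.40202712e-01] [0.08606518 0.3984217  0.30859283]
```

View pics/t3.png

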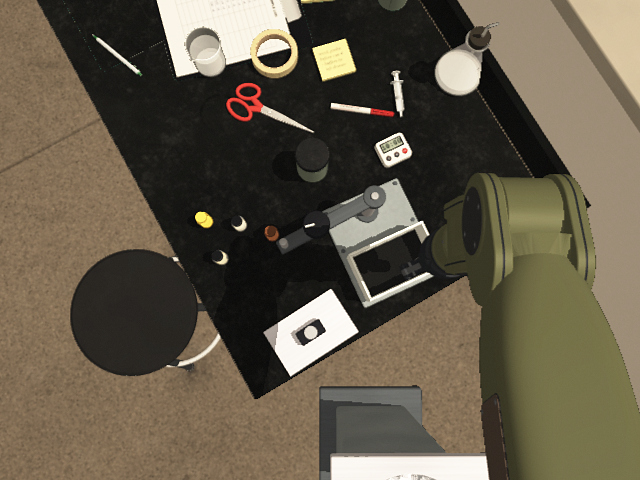

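```bash
python3 - <<'E'
from h import *
d=get('top');P=pts(d)
for u,v in [(530,230),(580,200),(500,200),(450,240),(520,350),(570,450),(600,420),(560,320),(620,30),(600,120),(630,250)]: print(u,v,P[v,u].round(0))
d=dict(np.load('/tmp/scene.npz'));P=pts(d);m=(P[...,2]>400)&(d['depth']>0);print(m.sum(),P[m].min(0),P[m].max(0)) if m.any() else print('none')
E
```

```text
530 230 [510.  -3. 658.]
580 200 [536. -47. 663.]
500 200 [536.  24. 662.]
450 240 [520.  31. 506.]
520 350 [409.  29. 707.]
570 450 [342.   8. 736.]
600 420 [361. -18. 729.]
560 320 [431.  -7. 699.]
620 30 [674. -71. 704.]
600 120 [ 750. -284.  268.]
630 250 [ 548. -401.  125.]
1 [1021.60568564 -125.64070638  400.18764444] [1021.60568564 -125.64070638  400.18764444]
```

{"api": "carry_out", "payload": {
  "series": [
    {"linear":[0,0,-0.25],"angular":[0,0,0]},
    {"linear":[0,0,-0.5],"angular":[0,0,0]},
    {"linear":[0,0,-0.65],"angular":[0,0,0]},
    {"linear":[0,0,-0.7],"angular":[0,0,0]},
    {"linear":[0,0,-0.72],"angular":[0,0,0]},
    {"linear":[0,0,-0.72],"angular":[0,0,0]},
    {"linear":[0,0,-0.72],"angular":[0,0,0]}
  ]
}}

```text
time_s: 6.1
position: [525.1, -7.3, 61.1]
ee_rot: [3.14, 0.001, 1.997]
ft_force: [-0.4, -0.1, -0.6]
grip_width: 18.8
```

{"api": "carry_out", "payload": {
  "series": [
    {"linear":[0,0,0],"angular":[0,0,0]},
    {"linear":[0,0,0],"angular":[0,0,0]},
    {"linear":[0,0,0],"angular":[0,0,0]},
    {"linear":[0,0,0],"angular":[0,0,0]}
  ],
  "fingers": 0.55
}}

```text
time_s: 6.6
position: [524.2, -7.3, 60.2]
ee_rot: [-3.142, -0.0, 1.997]
ft_force: [-0.8, 0.1, -0.4]
grip_width: 38.1
```

{"api": "carry_out", "payload": {
  "series": [
    {"linear":[0,0,0.1],"angular":[0,0,0]},
    {"linear":[0,0,0.3],"angular":[0,0,0]},
    {"linear":[0,0,0.6],"angular":[0,0,0]},
    {"linear":[0,0,0.72],"angular":[0,0,0]},
    {"linear":[0,0,0.72],"angular":[0,0,0]}
  ]
}}

```text
time_s: 7.22
position: [525.9, -7.4, 170.7]
ee_rot: [3.137, 0.002, 1.997]
ft_force: [-0.2, 0.0, -0.0]
grip_width: 38.4
```

```bash
python3 - <<'E'
from h import *
d=get('wrist','w4.png');P=pts(d)
m=(np.hypot(P[...,0]-524,P[...,1]+7)<35)&(P[...,2]>55)&(P[...,2]<80);print(m.sum(),P[m].mean(0),P[m].max(0))
E
```

```text
1335 [517.66677911 -10.90964678  68.20112423] [537.46083825   7.14537205  79.98587631]
```

View pics/w4.png

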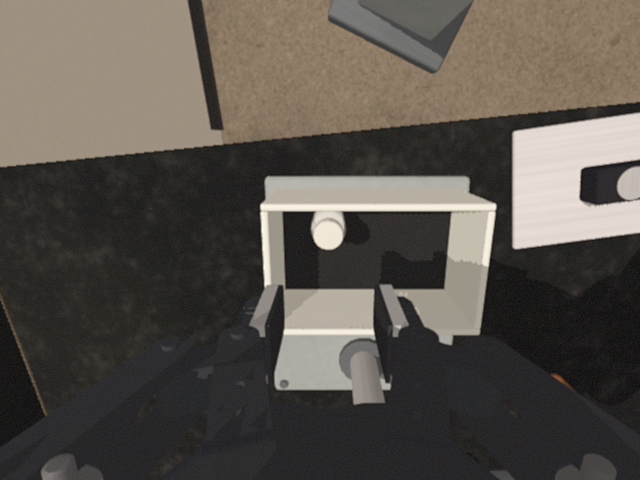

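{"api": "carry_out", "payload": {
  "series": [
    {"linear":[-0.3,0.3,0],"angular":[0,0,0]},
    {"linear":[-0.5,0.6,0],"angular":[0,0,0]},
    {"linear":[-0.6,0.85,0],"angular":[0,0,0]},
    {"linear":[-0.6,1,0],"angular":[0,0,0]}
  ],
  "fingers": 0.35
}}

```text
time_s: 7.78
position: [431.5, 143.6, 166.9]
ee_rot: [-3.138, -0.001, 1.999]
ft_force: [0.3, 0.2, -0.1]
grip_width: 55.7
```

{"api": "carry_out", "payload": {
  "series": [
    {"linear":[0,0.35,0],"angular":[0,0,0]},
    {"linear":[0,0.7,0],"angular":[0,0,0]},
    {"linear":[0.2,0.9,0],"angular":[0,0,0]},
    {"linear":[0.4,1,0],"angular":[0,0,0]}
  ]
}}

```text
time_s: 8.28
position: [493.7, 294.3, 166.7]
ee_rot: [-3.139, 0.0, 2.0]
ft_force: [0.7, -0.5, 0.3]
grip_width: 55.5
```

{"api": "carry_out", "payload": {
  "series": [
    {"linear":[0.2,0.3,0],"angular":[0,0,0]},
    {"linear":[0.333,0.607,0],"angular":[0,0,0]},
    {"linear":[0.333,0.607,-0.3],"angular":[0,0,0]},
    {"linear":[0.333,0.607,-0.6],"angular":[0,0,0]},
    {"linear":[0.333,0.607,-0.8],"angular":[0,0,0]},
    {"linear":[0.333,0.607,-0.8],"angular":[0,0,0]},
    {"linear":[0.333,0.607,-0.8],"angular":[0,0,0]}
  ]
}}

```text
time_s: 9.15
position: [544.4, 383.9, 48.6]
ee_rot: [3.141, -0.0, 1.997]
ft_force: [-0.4, 0.2, 0.3]
grip_width: 55.7
```

{"api": "carry_out", "payload": {
  "series": [
    {"linear":[0,0,0],"angular":[0,0,0]},
    {"linear":[0,0,0],"angular":[0,0,0]},
    {"linear":[0,0,0],"angular":[0,0,0]},
    {"linear":[0,0,0],"angular":[0,0,0]},
    {"linear":[0,0,0],"angular":[0,0,0]},
    {"linear":[0,0,0],"angular":[0,0,0]}
  ],
  "fingers": 0.8
}}

```text
time_s: 9.9
position: [545.2, 384.3, 49.8]
ee_rot: [3.139, -0.0, 1.997]
ft_force: [0.2, -0.5, 6.5]
grip_width: 18.1
```

{"api": "carry_out", "payload": {
  "series": [
    {"linear":[0,0,0.3],"angular":[0,0,0]},
    {"linear":[0,0,0.6],"angular":[0,0,0]},
    {"linear":[0,0,0.8],"angular":[0,0,0]},
    {"linear":[0,0,0.8],"angular":[0,0,0]}
  ]
}}

```text
time_s: 10.4
position: [545.8, 384.9, 171.4]
ee_rot: [3.135, -0.001, 1.997]
ft_force: [-0.3, -0.5, -0.3]
grip_width: 18.4
```

```bash
python3 - <<'E'
from h import *
d=get('wrist');P=pts(d);s=ctrl.sense();print(s['position'],s['grip_width'],s['ft_force'])
for v in range(236,332,8): print(v,P[v,328].round(0),d['frame'][v,328])
E
```

```text
[544.74860713 384.11395094 169.16439901] 18.52022155490726 [-0.43085437  0.37778529 -1.17759184]
236 [566. 394.  -2.] [68 68 67]
244 [536. 380. 133.] [255 255 238]
252 [535. 380. 149.] [255 255 251]
260 [535. 380. 161.] [255 255 251]
268 [536. 380. 168.] [255 255 255]
276 [537. 381. 177.] [68 64 65]
284 [538. 381. 182.] [95 90 92]
292 [541. 383. 183.] [95 91 94]
300 [545. 384. 182.] [65 65 66]
308 [547. 386. 184.] [62 57 63]
316 [551. 387. 183.] [65 62 67]
324 [555. 389. 182.] [60 57 67]
```

{"api": "carry_out", "payload": {
  "series": [
    {"linear":[-0.3,-0.2,0],"angular":[0,0,0]},
    {"linear":[-0.6,-0.4,0],"angular":[0,0,0]},
    {"linear":[-0.75,-0.7,0],"angular":[0,0,0]},
    {"linear":[-0.75,-1,0],"angular":[0,0,0]}
  ]
}}

```text
time_s: 10.95
position: [428.0, 231.7, 166.2]
ee_rot: [-3.137, 0.0, 2.0]
ft_force: [1.8, -1.5, -0.6]
grip_width: 18.3
```

{"api": "carry_out", "payload": {
  "series": [
    {"linear":[0.1,-0.35,0],"angular":[0,0,0]},
    {"linear":[0.2,-0.7,0],"angular":[0,0,0]},
    {"linear":[0.436,-1,0],"angular":[0,0,0]},
    {"linear":[0.436,-1,0],"angular":[0,0,0]}
  ]
}}

```text
time_s: 11.45
position: [498.0, 80.7, 166.5]
ee_rot: [-3.14, 0.0, 1.992]
ft_force: [-0.4, 0.1, -0.0]
grip_width: 18.6
```

{"api": "carry_out", "payload": {
  "series": [
    {"linear":[0,-0.205,0],"angular":[0,0,0]},
    {"linear":[0,-0.205,0],"angular":[0,0,0]},
    {"linear":[0,-0.205,-0.25],"angular":[0,0,0]},
    {"linear":[0,-0.205,-0.5],"angular":[0,0,0]},
    {"linear":[0,-0.205,-0.65],"angular":[0,0,0]},
    {"linear":[0,-0.205,-0.7],"angular":[0,0,0]},
    {"linear":[0,-0.205,-0.72],"angular":[0,0,0]},
    {"linear":[0,-0.205,-0.72],"angular":[0,0,0]},
    {"linear":[0,-0.205,-0.72],"angular":[0,0,0]}
  ]
}}

```text
time_s: 12.58
position: [497.8, 53.1, 61.0]
ee_rot: [3.14, 0.001, 1.997]
ft_force: [-0.4, -0.6, -0.2]
grip_width: 18.5
```

{"api": "carry_out", "payload": {
  "series": [
    {"linear":[0,0,0],"angular":[0,0,0]},
    {"linear":[0,0,0],"angular":[0,0,0]},
    {"linear":[0,0,0],"angular":[0,0,0]},
    {"linear":[0,0,0],"angular":[0,0,0]}
  ],
  "fingers": 0.55
}}

```text
time_s: 13.08
position: [497.1, 52.9, 60.2]
ee_rot: [3.142, 0.0, 1.997]
ft_force: [0.0, -0.3, 0.3]
grip_width: 38.5
```

{"api": "carry_out", "payload": {
  "series": [
    {"linear":[0,0,0.1],"angular":[0,0,0]},
    {"linear":[0,0,0.3],"angular":[0,0,0]},
    {"linear":[0,0,0.6],"angular":[0,0,0]},
    {"linear":[0,0,0.72],"angular":[0,0,0]},
    {"linear":[0,0,0.72],"angular":[0,0,0]}
  ]
}}

```text
time_s: 13.7
position: [498.4, 53.1, 169.6]
ee_rot: [3.138, 0.001, 1.997]
ft_force: [0.3, -0.4, -1.0]
grip_width: 38.6
```

```bash
cat > chk.py <<'E'
from h import *
d=get('top','tchk.png');P=pts(d)
for n,(x,y,z) in dict(v1=(524,-7,72),v3=(497,53,72),v2=(554.5,42.6,72),a=(614,347,62)).items():
    m=(np.hypot(P[...,0]-x,P[...,1]-y)<25)&(abs(P[...,2]-z)<4)
    print(n,m.sum(),P[m].mean(0).round(1) if m.any() else '')
E
python3 chk.py
```

```text
v1 0 
v3 0 
v2 3 [571.9  57.5  72.6]
a 93 [615.  346.2  61.4]
```

{"api": "carry_out", "payload": {
  "series": [
    {"linear":[-0.3,0.3,0],"angular":[0,0,0]},
    {"linear":[-0.45,0.6,0],"angular":[0,0,0]},
    {"linear":[-0.45,0.9,0],"angular":[0,0,0]},
    {"linear":[-0.433,1,0],"angular":[0,0,0]}
  ],
  "fingers": 0.35
}}

```text
time_s: 14.25
position: [430.9, 204.5, 166.7]
ee_rot: [-3.139, -0.0, 2.0]
ft_force: [0.2, 0.1, -0.4]
grip_width: 55.6
```

{"api": "carry_out", "payload": {
  "series": [
    {"linear":[0,0.35,0],"angular":[0,0,0]},
    {"linear":[0.1,0.65,0],"angular":[0,0,0]},
    {"linear":[0.3,0.9,0],"angular":[0,0,0]},
    {"linear":[0.4,0.96,0],"angular":[0,0,0]}
  ]
}}

```text
time_s: 14.75
position: [493.3, 348.5, 166.3]
ee_rot: [-3.141, 0.001, 1.999]
ft_force: [-0.3, -0.1, -0.1]
grip_width: 55.7
```

{"api": "carry_out", "payload": {
  "series": [
    {"linear":[0.4,0,0],"angular":[0,0,0]},
    {"linear":[0.812,0,0],"angular":[0,0,0]},
    {"linear":[0.812,0,-0.1],"angular":[0,0,0]},
    {"linear":[0.812,0,-0.4],"angular":[0,0,0]},
    {"linear":[0.812,0,-0.7],"angular":[0,0,0]},
    {"linear":[0.812,0,-0.8],"angular":[0,0,0]},
    {"linear":[0.812,0,-0.8],"angular":[0,0,0]},
    {"linear":[0.812,0,-0.8],"angular":[0,0,0]}
  ]
}}

```text
time_s: 15.75
position: [615.1, 347.6, 50.2]
ee_rot: [3.138, -0.0, 1.997]
ft_force: [-0.2, 0.3, 0.4]
grip_width: 55.4
```

{"api": "carry_out", "payload": {
  "series": [
    {"linear":[0,0,0],"angular":[0,0,0]},
    {"linear":[0,0,0],"angular":[0,0,0]},
    {"linear":[0,0,0],"angular":[0,0,0]},
    {"linear":[0,0,0],"angular":[0,0,0]},
    {"linear":[0,0,0],"angular":[0,0,0]},
    {"linear":[0,0,0],"angular":[0,0,0]}
  ],
  "fingers": 0.8
}}

```text
time_s: 16.5
position: [614.9, 347.5, 49.8]
ee_rot: [3.139, -0.0, 1.997]
ft_force: [-0.7, -0.0, 5.6]
grip_width: 18.8
```

{"api": "carry_out", "payload": {
  "series": [
    {"linear":[0,0,0.3],"angular":[0,0,0]},
    {"linear":[0,0,0.6],"angular":[0,0,0]},
    {"linear":[0,0,0.8],"angular":[0,0,0]},
    {"linear":[0,0,0.8],"angular":[0,0,0]}
  ]
}}

```text
time_s: 17.0
position: [615.6, 348.0, 171.5]
ee_rot: [3.135, -0.001, 1.997]
ft_force: [-0.1, 0.2, -0.2]
grip_width: 18.6
```

```bash
python3 chk.py; python3 - <<'E'
from h import *
d=get('wrist');P=pts(d);s=ctrl.sense();print(s['position'],s['grip_width'],s['ft_force'])
for v in range(236,332,16): print(v,P[v,328].round(0),d['frame'][v,328])
E
```

```text
v1 95 [525.2  -8.6  71.6]
v3 94 [497.5  52.4  71.4]
v2 2 [573.   55.4  71.6]
a 0 
[613.59847834 346.82299689 167.47479426] 18.944682800599875 [-0.20704632 -0.00267504 -0.69473014]
236 [633. 356.  -1.] [65 65 63]
252 [604. 342. 146.] [255 255 255]
268 [605. 343. 166.] [255 255 255]
284 [607. 344. 180.] [85 84 84]
300 [613. 347. 180.] [61 61 64]
316 [620. 350. 180.] [64 63 63]
```

View pics/tchk.png

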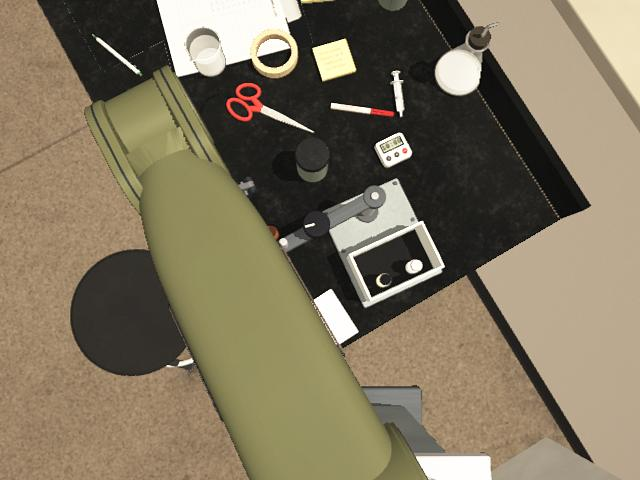

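{"api": "carry_out", "payload": {
  "series": [
    {"linear":[-0.4,0,0],"angular":[0,0,0]},
    {"linear":[-0.8,-0.1,0],"angular":[0,0,0]},
    {"linear":[-1,-0.3,0],"angular":[0,0,0]},
    {"linear":[-1,-0.5,0],"angular":[0,0,0]}
  ]
}}

```text
time_s: 17.6
position: [459.4, 270.3, 166.0]
ee_rot: [-3.136, 0.0, 2.0]
ft_force: [-0.1, 0.1, -0.6]
grip_width: 18.7
```

{"api": "carry_out", "payload": {
  "series": [
    {"linear":[-0.2,-0.3,0],"angular":[0,0,0]},
    {"linear":[-0.2,-0.6,0],"angular":[0,0,0]},
    {"linear":[0,-0.9,0],"angular":[0,0,0]},
    {"linear":[0,-1,0],"angular":[0,0,0]}
  ]
}}

```text
time_s: 18.1
position: [464.0, 119.7, 166.6]
ee_rot: [-3.139, 0.0, 1.994]
ft_force: [-0.7, -0.2, 0.3]
grip_width: 18.4
```

{"api": "carry_out", "payload": {
  "series": [
    {"linear":[0.3,-0.26,0],"angular":[0,0,0]},
    {"linear":[0.603,-0.529,0],"angular":[0,0,0]},
    {"linear":[0.603,-0.529,0],"angular":[0,0,0]},
    {"linear":[0.603,-0.529,-0.25],"angular":[0,0,0]},
    {"linear":[0.603,-0.529,-0.5],"angular":[0,0,0]},
    {"linear":[0.603,-0.529,-0.65],"angular":[0,0,0]},
    {"linear":[0.603,-0.529,-0.7],"angular":[0,0,0]},
    {"linear":[0.603,-0.529,-0.72],"angular":[0,0,0]},
    {"linear":[0.603,-0.529,-0.72],"angular":[0,0,0]},
    {"linear":[0.603,-0.529,-0.72],"angular":[0,0,0]}
  ]
}}

```text
time_s: 19.35
position: [555.1, 42.8, 61.1]
ee_rot: [3.14, 0.001, 1.997]
ft_force: [0.1, 0.3, -0.1]
grip_width: 18.9
```

{"api": "carry_out", "payload": {
  "series": [
    {"linear":[0,0,0],"angular":[0,0,0]},
    {"linear":[0,0,0],"angular":[0,0,0]},
    {"linear":[0,0,0],"angular":[0,0,0]},
    {"linear":[0,0,0],"angular":[0,0,0]}
  ],
  "fingers": 0.55
}}

```text
time_s: 19.85
position: [554.4, 42.6, 60.2]
ee_rot: [3.142, -0.0, 1.997]
ft_force: [0.1, 0.0, -0.4]
grip_width: 38.2
```

{"api": "carry_out", "payload": {
  "series": [
    {"linear":[0,0,0.1],"angular":[0,0,0]},
    {"linear":[0,0,0.3],"angular":[0,0,0]},
    {"linear":[0,0,0.6],"angular":[0,0,0]},
    {"linear":[0,0,0.72],"angular":[0,0,0]},
    {"linear":[0,0,0.72],"angular":[0,0,0]}
  ]
}}

```text
time_s: 20.48
position: [556.1, 42.7, 170.8]
ee_rot: [3.137, 0.002, 1.997]
ft_force: [0.3, 0.6, -0.6]
grip_width: 38.0
```

```bash
cat > cov.py <<'E'
from h import *
for n in ('top','scene'):
    d=get(n);P=pts(d);z=P[...,2];g=d['frame'].min(2)>120
    m=((abs(z-12)<4)&g&(P[...,1]>95)&(P[...,0]<480)).astype(np.uint8)
    N,l,st,_=cv2.connectedComponentsWithStats(m); k=1+st[1:,4].argmax()
    ys,xs=np.nonzero(l==k); w=np.array([ray(d,x,y,12)[:2] for x,y in zip(xs,ys)],np.float32)
    print(n,len(xs),cv2.minAreaRect(w))
    c=w.mean(0); m=(np.hypot(P[...,0]-c[0],P[...,1]-c[1])<60)&(abs(z-36)<3)
    print(' block',cv2.minAreaRect(P[m][:,:2].astype(np.float32)))
E
python3 cov.py; python3 chk.py
```

```text
top 3455 ((394.8367004394531, 198.39410400390625), (103.12090301513672, 163.29698181152344), 32.55583953857422)
 block ((395.0701599121094, 198.47235107421875), (29.9100284576416, 55.418800354003906), 32.55913543701172)
scene 416 ((401.64715576171875, 118.94229125976562), (31.575523376464844, 65.14193725585938), 83.5733413696289)
 block ((0.0, 0.0), (0.0, 0.0), 0.0)
v1 95 [525.5  -8.5  71.3]
v3 94 [497.6  52.3  71.5]
v2 2 [558.4  54.5  70.1]
a 0
```

{"api": "carry_out", "payload": {
  "series": [
    {"linear":[-0.35,0.3,0],"angular":[0,0,0.02]},
    {"linear":[-0.7,0.6,0],"angular":[0,0,0.04]},
    {"linear":[-0.95,0.9,0],"angular":[0,0,0.068]},
    {"linear":[-0.95,0.95,0],"angular":[0,0,0.068]},
    {"linear":[-0.95,0.95,0],"angular":[0,0,0.068]}
  ],
  "fingers": 0,
  "squeeze": 60
}}

```text
time_s: 21.25
position: [411.6, 185.5, 167.6]
ee_rot: [-3.141, 0.001, 2.142]
ft_force: [0.0, -0.4, 0.4]
grip_width: 85.7
```

```bash
python3 - <<'E'
from h import *
d=get('top','t5.png');P=pts(d)
for n,(x,y) in dict(v1=(525,-8),v2=(554.5,42.6),v3=(497.5,52.5)).items():
    m=(np.hypot(P[...,0]-x,P[...,1]-y)<18)&(abs(P[...,2]-72)<4); print(n,m.sum(),P[m].mean(0).round(1) if m.any() else '')
d=get('wrist','w5.png');P=pts(d);m=(abs(P[...,2]-36)<3)&(np.hypot(P[...,0]-395,P[...,1]-198)<45)
print(m.sum(),cv2.minAreaRect(P[m][:,:2].astype(np.float32)));print(ctrl.sense()['position'],ctrl.sense()['ee_rot'])
t=cv2.imread('pics/t5.png')[180:400,240:460];w=cv2.imread('pics/w5.png')
cv2.imwrite('pics/m5.png',np.hstack([cv2.resize(t,(400,400)),cv2.resize(w,(400,400))]))
E
```

```text
v1 96 [525.3  -8.3  71.6]
v2 91 [555.3  42.1  71.5]
v3 91 [497.4  52.5  71.4]
2331 ((395.5046691894531, 199.89932250976562), (29.328969955444336, 55.46560287475586), 32.511558532714844)
[412.69278102 184.53958415 167.76942267] [-3.14119266e+00  7.31918892e-04  2.13878629e+00]
```

View pics/m5.png

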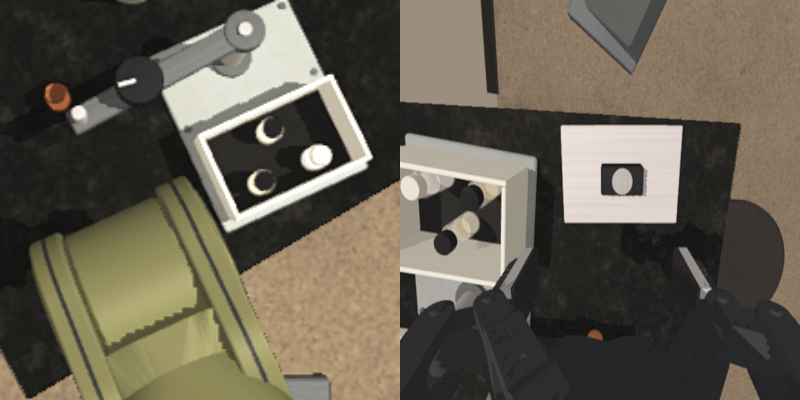

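{"api": "carry_out", "payload": {
  "series": [
    {"linear":[-0.113,0.091,0],"angular":[0,0,0]},
    {"linear":[-0.113,0.091,-0.3],"angular":[0,0,0]},
    {"linear":[-0.113,0.091,-0.6],"angular":[0,0,0]},
    {"linear":[-0.113,0.091,-0.8],"angular":[0,0,0]},
    {"linear":[-0.113,0.091,-0.88],"angular":[0,0,0]},
    {"linear":[-0.113,0.091,-0.88],"angular":[0,0,0]},
    {"linear":[-0.113,0.091,-0.88],"angular":[0,0,0]}
  ]
}}

```text
time_s: 22.22
position: [396.3, 199.0, 37.2]
ee_rot: [3.139, 0.0, 2.139]
ft_force: [-0.0, 0.3, 0.3]
grip_width: 85.3
```

{"api": "carry_out", "payload": {
  "series": [
    {"linear":[0,0,0],"angular":[0,0,0]},
    {"linear":[0,0,0],"angular":[0,0,0]},
    {"linear":[0,0,0],"angular":[0,0,0]},
    {"linear":[0,0,0],"angular":[0,0,0]},
    {"linear":[0,0,0],"angular":[0,0,0]},
    {"linear":[0,0,0],"angular":[0,0,0]}
  ],
  "fingers": 0.6
}}

```text
time_s: 22.98
position: [394.9, 198.8, 36.1]
ee_rot: [-3.142, 0.0, 2.14]
ft_force: [0.1, 0.2, -0.1]
grip_width: 34.3
```

{"api": "carry_out", "payload": {
  "series": [
    {"linear":[0,0,0.1],"angular":[0,0,0]},
    {"linear":[0,0,0.3],"angular":[0,0,0]},
    {"linear":[0,0,0.6],"angular":[0,0,0]},
    {"linear":[0,0,0.9],"angular":[0,0,0]},
    {"linear":[0,0,0.9],"angular":[0,0,0]},
    {"linear":[0,0,0.9],"angular":[0,0,0]}
  ]
}}

```text
time_s: 23.72
position: [394.6, 198.6, 170.8]
ee_rot: [-3.141, -0.0, 2.14]
ft_force: [-0.5, -0.0, -1.1]
grip_width: 33.9
```

```bash
python3 - <<'E'
from h import *
d=get('wrist','w6.png');P=pts(d);s=ctrl.sense();x=s['position'];print(x,s['ee_rot'],s['grip_width'],s['ft_force'])
g=d['frame'].min(2)>120
m=g&(np.hypot(P[...,0]-x[0],P[...,1]-x[1])<110)&(P[...,2]>x[2]-60)&(P[...,2]<x[2]+10)
Q=P[m];print(m.sum(),np.percentile(Q[:,2],[2,25,50,75,98]))
A=np.c_[Q[:,:2]-x[:2],np.ones(len(Q))];k=np.linalg.lstsq(A,Q[:,2],rcond=None)[0];print('plane',k)
print(cv2.minAreaRect(Q[:,:2].astype(np.float32)))
m=(abs(P[...,2]-x[2])<4)&(d['frame'].max(2)<80)&(np.hypot(P[...,0]-x[0],P[...,1]-x[1])<40)
print('block',m.sum(),cv2.minAreaRect(P[m][:,:2].astype(np.float32)))
E
```

```text
[394.04925701 198.32397358 170.11230466] [-3.13957689e+00 -1.96254228e-04  2.13963608e+00] 34.25320641242235 [-0.09449491 -0.5243949   0.66962303]Traceback (most recent call last):
  File "<stdin>", line 5, in <module>
    return _quantile_unchecked(
        a, q, axis, out, overwrite_input, method, keepdims, weights)
    return _ureduce(a,
                    func=_quantile_ureduce_func,
    ...<5 lines>...
                    overwrite_input=overwrite_input,
                    method=method)
    r = func(a, **kwargs)
    result = _quantile(arr,
                       quantiles=q,
    ...<2 lines>...
                       out=out,
                       weights=wgt)
    slices_having_nans = np.isnan(arr[-1, ...])
                                  ~~~^^^^^^^^^
IndexError: index -1 is out of bounds for axis 0 with size 0
```

View pics/w6.png

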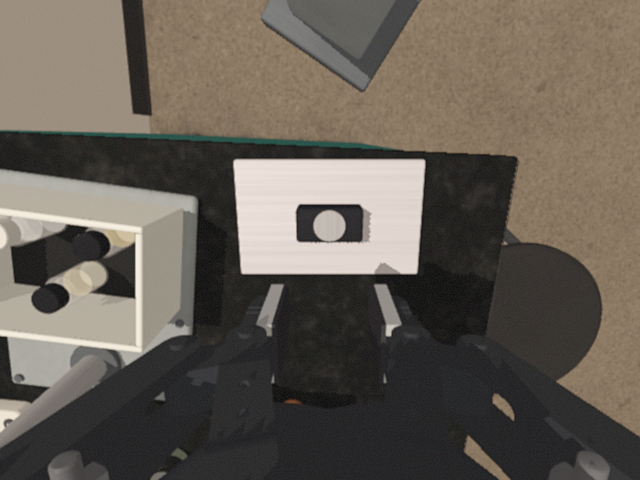

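The grasp missed. The cover is still on the bench at (330,215) and the jaws are empty. Next I'll find the true fingertip height from wrist depth.

```bash
python3 - <<'E'
from h import *
d=get('wrist');P=pts(d);s=ctrl.sense();x=s['position'];print(x,s['grip_width'])
D=np.array([-np.sin(0),0,0])
for u in (262,268,274,280,376,382,388,394):
    print(u,[(v,P[v,u].round(0).tolist()) for v in (284,288,292,300,310,320)])
m=(abs(P[...,2]-x[2])<60)&(np.hypot(P[...,0]-x[0],P[...,1]-x[1])<60);print(m.sum(),P[m].min(0),P[m].max(0))
m2=(np.hypot(P[...,0]-395,P[...,1]-198)<110)&(abs(P[...,2]-12)<6)&(d['frame'].min(2)>120)
print('plate',P[m2][:,2].mean(),cv2.minAreaRect(P[m2][:,:2].astype(np.float32)))
m3=(np.hypot(P[...,0]-395,P[...,1]-198)<45)&(abs(P[...,2]-36)<4);print('block',P[m3][:,2].mean(),cv2.minAreaRect(P[m3][:,:2].astype(np.float32)))
E
```

```text
[393.83257545 198.20421299 169.81244481] 34.26002296931754
262 [(284, [486.0, 181.0, 0.0]), (288, [490.0, 183.0, -1.0]), (292, [493.0, 185.0, -1.0]), (300, [404.0, 173.0, 191.0]), (310, [398.0, 173.0, 207.0]), (320, [398.0, 174.0, 214.0])]
268 [(284, [483.0, 186.0, -1.0]), (288, [486.0, 188.0, 0.0]), (292, [490.0, 190.0, -0.0]), (300, [398.0, 174.0, 200.0]), (310, [398.0, 175.0, 207.0]), (320, [397.0, 176.0, 214.0])]
274 [(284, [480.0, 191.0, -0.0]), (288, [398.0, 175.0, 188.0]), (292, [397.0, 175.0, 192.0]), (300, [397.0, 176.0, 199.0]), (310, [396.0, 177.0, 207.0]), (320, [396.0, 178.0, 214.0])]
280 [(284, [477.0, 196.0, -1.0]), (288, [396.0, 177.0, 188.0]), (292, [396.0, 177.0, 192.0]), (300, [396.0, 178.0, 199.0]), (310, [396.0, 179.0, 206.0]), (320, [398.0, 180.0, 208.0])]
376 [(284, [427.0, 275.0, -3.0]), (288, [375.0, 209.0, 188.0]), (292, [376.0, 209.0, 192.0]), (300, [376.0, 208.0, 200.0]), (310, [378.0, 208.0, 204.0]), (320, [381.0, 210.0, 205.0])]
382 [(284, [423.0, 279.0, -0.0]), (288, [374.0, 211.0, 188.0]), (292, [374.0, 210.0, 193.0]), (300, [375.0, 210.0, 199.0]), (310, [375.0, 209.0, 208.0]), (320, [376.0, 208.0, 215.0])]
388 [(284, [420.0, 284.0, 0.0]), (288, [424.0, 286.0, -1.0]), (292, [373.0, 213.0, 192.0]), (300, [374.0, 212.0, 200.0]), (310, [374.0, 210.0, 208.0]), (320, [375.0, 210.0, 214.0])]
394 [(284, [417.0, 289.0, -1.0]), (288, [421.0, 291.0, -1.0]), (292, [424.0, 294.0, -1.0]), (300, [375.0, 218.0, 190.0]), (310, [373.0, 212.0, 208.0]), (320, [374.0, 211.0, 215.0])]
6983 [358.67965533 151.28873089 179.72067683] [414.75517207 233.16421216 229.80896358]
plate 11.057113133486034 ((395.7069396972656, 200.27215576171875), (103.36463928222656, 164.6498565673828), 32.63987350463867)
block 34.99914662605896 ((395.7914123535156, 200.01022338867188), (29.427078247070312, 55.428306579589844), 32.98618698120117)
```

{"api": "carry_out", "payload": {
  "series": [
    {"linear":[0,0,-0.3],"angular":[0,0,0]},
    {"linear":[0,0,-0.6],"angular":[0,0,0]},
    {"linear":[0,0,-0.85],"angular":[0,0,0]},
    {"linear":[0,0,-0.95],"angular":[0,0,0]},
    {"linear":[0,0,-1],"angular":[0,0,0]},
    {"linear":[0,0,-1],"angular":[0,0,0]}
  ],
  "fingers": 0.15
}}

```text
time_s: 24.58
position: [394.2, 198.4, 20.5]
ee_rot: [-3.14, -0.0, 2.14]
ft_force: [0.2, -0.4, 0.3]
grip_width: 72.4
```

{"api": "carry_out", "payload": {
  "series": [
    {"linear":[0,0,-0.03],"angular":[0,0,0]},
    {"linear":[0,0,-0.06],"angular":[0,0,0]},
    {"linear":[0,0,-0.06],"angular":[0,0,0]},
    {"linear":[0,0,-0.06],"angular":[0,0,0]}
  ]
}}

```text
time_s: 25.08
position: [395.0, 198.8, 12.3]
ee_rot: [3.141, 0.0, 2.14]
ft_force: [1.2, -0.4, 0.3]
grip_width: 72.6
```

```bash
python3 - <<'E'
from h import *
d=get('wrist','w7.png');P=pts(d);s=ctrl.sense();x=s['position'];print(x,s['grip_width'],s['ft_force'])
for u in (220,230,240,250,410,420,430): print(u,[(v,P[v,u].round(0).tolist()) for v in range(270,300,4)])
E
```

```text
[395.08646304 198.85642105  12.36018008] 72.49083657615002 [-0.20637208  0.22344477 -0.18618302]
220 [(270, [412.0, 152.0, 12.0]), (274, [415.0, 153.0, 10.0]), (278, [416.0, 154.0, 12.0]), (282, [418.0, 154.0, 11.0]), (286, [421.0, 155.0, 10.0]), (290, [422.0, 156.0, 11.0]), (294, [409.0, 158.0, 37.0]), (298, [409.0, 159.0, 39.0])]
230 [(270, [410.0, 156.0, 12.0]), (274, [412.0, 156.0, 11.0]), (278, [415.0, 157.0, 10.0]), (282, [416.0, 158.0, 11.0]), (286, [417.0, 159.0, 11.0]), (290, [419.0, 160.0, 12.0]), (294, [407.0, 161.0, 36.0]), (298, [407.0, 162.0, 39.0])]
240 [(270, [408.0, 159.0, 11.0]), (274, [409.0, 160.0, 11.0]), (278, [412.0, 161.0, 10.0]), (282, [413.0, 162.0, 11.0]), (286, [415.0, 163.0, 11.0]), (290, [417.0, 164.0, 11.0]), (294, [419.0, 165.0, 11.0]), (298, [421.0, 166.0, 10.0])]
250 [(270, [406.0, 163.0, 11.0]), (274, [407.0, 164.0, 12.0]), (278, [409.0, 165.0, 11.0]), (282, [411.0, 166.0, 11.0]), (286, [412.0, 167.0, 11.0]), (290, [414.0, 168.0, 11.0]), (294, [416.0, 169.0, 11.0]), (298, [418.0, 170.0, 10.0])]
410 [(270, [366.0, 224.0, 11.0]), (274, [368.0, 225.0, 12.0]), (278, [369.0, 227.0, 11.0]), (282, [371.0, 228.0, 10.0]), (286, [373.0, 229.0, 11.0]), (290, [374.0, 230.0, 11.0]), (294, [376.0, 231.0, 11.0]), (298, [378.0, 233.0, 11.0])]
420 [(270, [364.0, 228.0, 11.0]), (274, [366.0, 230.0, 10.0]), (278, [367.0, 231.0, 10.0]), (282, [369.0, 232.0, 11.0]), (286, [370.0, 233.0, 11.0]), (290, [372.0, 234.0, 12.0]), (294, [368.0, 225.0, 33.0]), (298, [369.0, 225.0, 34.0])]
430 [(270, [361.0, 232.0, 11.0]), (274, [363.0, 233.0, 11.0]), (278, [364.0, 234.0, 12.0]), (282, [366.0, 235.0, 12.0]), (286, [368.0, 236.0, 12.0]), (290, [369.0, 238.0, 12.0]), (294, [365.0, 226.0, 37.0]), (298, [366.0, 226.0, 40.0])]
```

View pics/w7.png

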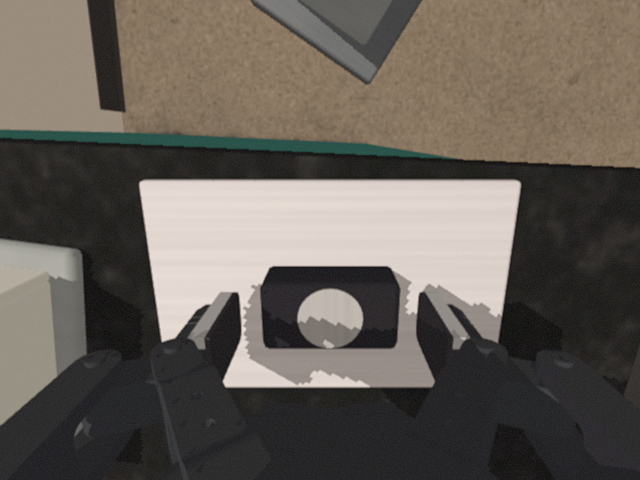

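The pads sit about 35 mm higher than the description says: the tips are at z≈34 with TCP at 12. I'll go 10 mm lower and close.

{"api": "carry_out", "payload": {
  "series": [
    {"linear":[0,0,-0.03],"angular":[0,0,0]},
    {"linear":[0,0,-0.067],"angular":[0,0,0]},
    {"linear":[0,0,-0.067],"angular":[0,0,0]},
    {"linear":[0,0,-0.067],"angular":[0,0,0]}
  ]
}}

```text
time_s: 25.62
position: [394.8, 198.7, 2.0]
ee_rot: [-3.141, -0.0, 2.14]
ft_force: [0.2, 0.1, 0.4]
grip_width: 72.3
```

{"api": "carry_out", "payload": {
  "series": [
    {"linear":[0,0,0],"angular":[0,0,0]},
    {"linear":[0,0,0],"angular":[0,0,0]},
    {"linear":[0,0,0],"angular":[0,0,0]},
    {"linear":[0,0,0],"angular":[0,0,0]},
    {"linear":[0,0,0],"angular":[0,0,0]},
    {"linear":[0,0,0],"angular":[0,0,0]}
  ],
  "fingers": 0.5
}}

```text
time_s: 26.38
position: [395.1, 199.0, 2.5]
ee_rot: [3.141, -0.0, 2.14]
ft_force: [-1.5, 1.0, 5.7]
grip_width: 54.9
```

```bash
python3 - <<'E'
from h import *
d=get('wrist','w8.png');P=pts(d);s=ctrl.sense();x=s['position'];print(x,s['grip_width'],s['ft_force'],s['wrist_torque'])
m=(np.hypot(P[...,0]-395,P[...,1]-199)<45)&(abs(P[...,2]-36)<4);
m2=(np.hypot(P[...,0]-395,P[...,1]-198)<110)&(abs(P[...,2]-12)<6)&(d['frame'].min(2)>120);print(cv2.minAreaRect(P[m2][:,:2].astype(np.float32)))
E
```

```text
[395.07014168 198.97394427   2.51669279] 54.92040544581537 [-0.26906939 -0.20971167  5.37768886] [-0.01049834  0.19556923 -0.00887477]
((396.0481872558594, 199.57403564453125), (104.12826538085938, 164.16372680664062), 32.713436126708984)
```

{"api": "carry_out", "payload": {
  "series": [
    {"linear":[0,0,0.1],"angular":[0,0,0]},
    {"linear":[0,0,0.3],"angular":[0,0,0]},
    {"linear":[0,0,0.6],"angular":[0,0,0]},
    {"linear":[0,0,0.9],"angular":[0,0,0]},
    {"linear":[0,0,0.9],"angular":[0,0,0]},
    {"linear":[0,0,0.9],"angular":[0,0,0]}
  ]
}}

```text
time_s: 27.18
position: [394.1, 198.3, 136.0]
ee_rot: [-3.14, -0.0, 2.14]
ft_force: [0.3, 0.4, -3.4]
grip_width: 54.8
```

```bash
cat > held.py <<'E'
from h import *
d=get('wrist','held.png');P=pts(d);s=ctrl.sense();x=s['position'];print(x,s['ee_rot'],s['grip_width'],s['ft_force'])
g=d['frame'].min(2)>120
m=g&(np.hypot(P[...,0]-x[0],P[...,1]-x[1])<110)&(abs(P[...,2]-x[2]-10)<14)
Q=P[m];print(m.sum());A=np.c_[Q[:,:2]-x[:2],np.ones(len(Q))];print('plane',np.linalg.lstsq(A,Q[:,2],rcond=None)[0])
print(cv2.minAreaRect(Q[:,:2].astype(np.float32)))
E
python3 held.py
```

```text
[393.52092363 198.04933754 135.51025568] [-3.13836204e+00 -2.69841359e-04  2.13966236e+00] 54.41150971682073 [-0.55984976 -0.83793843 -3.09751204]
53022
plane [-9.52169412e-05  9.04590090e-04  1.44568659e+02]
((395.0573425292969, 199.02239990234375), (104.09498596191406, 163.9483642578125), 32.58114242553711)
```

{"api": "carry_out", "payload": {
  "series": [
    {"linear":[0.15,-0.18,0],"angular":[0,0,-0.017]},
    {"linear":[0.35,-0.42,0],"angular":[0,0,-0.034]},
    {"linear":[0.6,-0.7,0],"angular":[0,0,-0.051]},
    {"linear":[0.8,-0.95,0],"angular":[0,0,-0.068]},
    {"linear":[0.9,-1,0],"angular":[0,0,-0.068]},
    {"linear":[0.916,-1,0],"angular":[0,0,-0.068]},
    {"linear":[0.916,-1,0],"angular":[0,0,-0.068]}
  ]
}}

```text
time_s: 28.1
position: [530.8, 49.6, 136.1]
ee_rot: [-3.139, -0.001, 1.999]
ft_force: [-0.3, -0.4, -2.9]
grip_width: 54.6
```

{"api": "carry_out", "payload": {
  "series": [
    {"linear":[0,-0.108,0],"angular":[0,0,0]},
    {"linear":[0,-0.108,-0.1],"angular":[0,0,0]},
    {"linear":[0,-0.108,-0.2],"angular":[0,0,0]},
    {"linear":[0,-0.108,-0.25],"angular":[0,0,0]},
    {"linear":[0,-0.108,-0.25],"angular":[0,0,0]},
    {"linear":[0,-0.108,-0.25],"angular":[0,0,0]}
  ]
}}

```text
time_s: 28.85
position: [532.6, 32.7, 99.7]
ee_rot: [3.141, 0.0, 1.997]
ft_force: [0.4, 0.5, -2.5]
grip_width: 55.2
```

```bash
python3 held.py; python3 - <<'E'
from h import *
d=get('scene','s9.png');P=pts(d)
E
```

```text
[532.7613475   32.68507219  99.97398787] [3.14080808e+00 2.68270749e-04 1.99738362e+00] 54.83598195449455 [-0.1656497  -0.22530384 -3.06739317]
53059
plane [1.85549160e-03 1.58777958e-03 1.08250132e+02]
((533.7257690429688, 33.26665496826172), (104.24520874023438, 163.94427490234375), 24.4730281829834)
```

View pics/held.png

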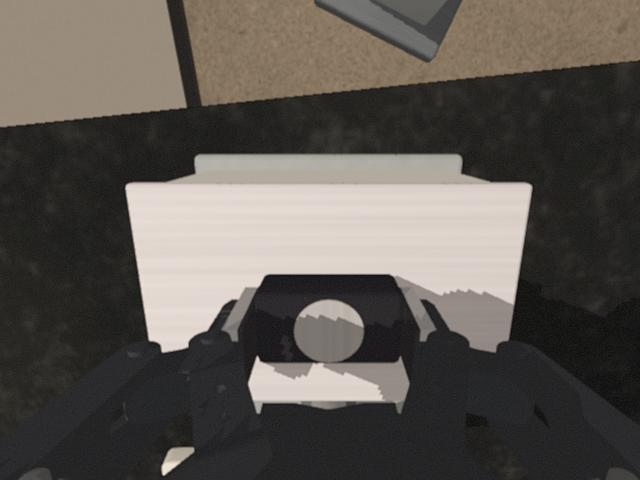

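{"api": "carry_out", "payload": {
  "series": [
    {"linear":[0,0,-0.04],"angular":[0,0,0]},
    {"linear":[0,0,-0.08],"angular":[0,0,0]},
    {"linear":[0,0,-0.11],"angular":[0,0,0]},
    {"linear":[0,0,-0.125],"angular":[0,0,0]},
    {"linear":[0,0,-0.13],"angular":[0,0,0]},
    {"linear":[0,0,-0.13],"angular":[0,0,0]}
  ]
}}

```text
time_s: 29.7
position: [531.9, 32.5, 80.6]
ee_rot: [-3.141, -0.0, 1.997]
ft_force: [-2.8, -0.2, 4.2]
grip_width: 54.5
```

```bash
python3 held.py
```

```text
[531.90390983  32.54492047  80.56917728] [-3.14127666e+00 -1.28884210e-04  1.99721560e+00] 54.573816192624676 [-4.27214946 -1.43796203  4.66239204]
53100
plane [1.55468494e-03 1.63741829e-03 8.90621146e+01]
((533.139404296875, 33.17344665527344), (104.47344207763672, 163.94305419921875), 24.410749435424805)
```

{"api": "carry_out", "payload": {
  "series": [
    {"linear":[0,0,0],"angular":[0,0,0]},
    {"linear":[0,0,0],"angular":[0,0,0]},
    {"linear":[0,0,0],"angular":[0,0,0]},
    {"linear":[0,0,0],"angular":[0,0,0]}
  ],
  "fingers": 0.15
}}

```text
time_s: 30.25
position: [532.5, 32.6, 80.1]
ee_rot: [3.141, 0.0, 1.997]
ft_force: [-0.3, -0.6, -0.6]
grip_width: 72.5
```

{"api": "carry_out", "payload": {
  "series": [
    {"linear":[0,0,0.1],"angular":[0,0,0]},
    {"linear":[0,0,0.3],"angular":[0,0,0]},
    {"linear":[0,0,0.6],"angular":[0,0,0]},
    {"linear":[0,0,0.6],"angular":[0,0,0]},
    {"linear":[0,0,0.6],"angular":[0,0,0]}
  ]
}}

```text
time_s: 30.88
position: [532.4, 32.6, 170.6]
ee_rot: [3.141, 0.0, 1.997]
ft_force: [0.1, -0.1, -0.7]
grip_width: 72.6
```

```bash
cat > seat.py <<'E'
from h import *
import sys
d=get(sys.argv[1]);P=pts(d);g=d['frame'].min(2)>120
m=g&(np.hypot(P[...,0]-533,P[...,1]-33)<110)&(abs(P[...,2]-90)<5)
Q=P[m];A=np.c_[Q[:,:2]-[533,33],np.ones(len(Q))];k=np.linalg.lstsq(A,Q[:,2],rcond=None)[0];print(m.sum(),'plane',k)
print(cv2.minAreaRect(Q[abs(A@k-Q[:,2])<3][:,:2].astype(np.float32)),ctrl.sense()['position'],ctrl.sense()['ft_force'],ctrl.sense()['time_s'])
E
python3 seat.py wrist
```

```text
29402 plane [3.22942832e-04 1.32598609e-03 8.90448397e+01]
((559.6124267578125, 45.25658416748047), (161.36134338378906, 164.45118713378906), 24.47993278503418) [531.73004005  32.52623202 169.77041589] [ 0.18265104 -0.55489197 -0.43285091] 30.925
```

The cover is seated flat. Next is the clamp pin: I'll come down over it with the jaws along the tangent, yaw about 28.7°.

{"api": "carry_out", "payload": {
  "series": [
    {"linear":[-0.2,0.2,0],"angular":[0,0,-0.089]},
    {"linear":[-0.4,0.5,0],"angular":[0,0,-0.178]},
    {"linear":[-0.4,0.8,0.1],"angular":[0,0,-0.267]},
    {"linear":[-0.4,1,0.2],"angular":[0,0,-0.356]},
    {"linear":[-0.4,1,0.333],"angular":[0,0,-0.445]},
    {"linear":[-0.4,1,0.333],"angular":[0,0,-0.534]},
    {"linear":[-0.4,1,0.333],"angular":[0,0,-0.623]},
    {"linear":[-0.4,1,0.333],"angular":[0,0,-0.712]},
    {"linear":[-0.4,1,0.333],"angular":[0,0,-0.714]}
  ]
}}

```text
time_s: 32.05
position: [471.4, 182.2, 218.8]
ee_rot: [-3.141, 0.003, 0.504]
ft_force: [0.7, -0.0, -0.2]
grip_width: 72.7
```

```bash
python3 - <<'E'
from h import *
s=ctrl.sense();print(s['position'],s['ee_rot'],s['ft_force'],s['joint_positions'],s['grip_width'])
for n in ('wrist','scene','top'):
    d=get(n);P=pts(d)
    for k,x,y,z in (('pin',553.5,244.7,208),('knob',585,187.5,212)):
        m=(np.hypot(P[...,0]-x,P[...,1]-y)<25)&(abs(P[...,2]-z)<3.5);print(n,k,m.sum(),P[m].mean(0).round(1) if m.any() else '')
E
python3 seat.py top
```

```text
[471.43724577 182.24895006 218.82518123] [-3.14124376e+00  2.70595455e-03  5.03589291e-01] [ 0.72989158 -0.00690769 -0.24984869] [ 3.68897047e-01  2.29707457e-01 -1.85428762e-01  1.15838841e+00
 -1.76315546e-05  1.43610458e+00] 72.71027332659871
wrist pin 632 [554.9 245.9 206.7]
wrist knob 915 [577.5 203.  210.2]
scene pin 0 
scene knob 537 [583.4 187.8 210.7]
top pin 0 
top knob 186 [596.8 191.8 211. ]
2468 plane [-2.70951451e-03  1.00841856e-03  8.97641904e+01]
((569.208984375, 17.725440979003906), (161.53472900390625, 109.65086364746094), 22.946529388427734) [472.01809395 182.43013047 219.58908229] [ 0.04393298 -0.04302806 -0.3004287 ] 32.25
```

{"api": "carry_out", "payload": {
  "series": [
    {"linear":[0.2,0.15,0],"angular":[0,0,0]},
    {"linear":[0.4,0.3,0],"angular":[0,0,0]},
    {"linear":[0.542,0.416,0],"angular":[0,0,0]},
    {"linear":[0.542,0.416,0],"angular":[0,0,0]},
    {"linear":[0.542,0.416,-0.2],"angular":[0,0,0]},
    {"linear":[0.542,0.416,-0.38],"angular":[0,0,0]},
    {"linear":[0.542,0.416,-0.38],"angular":[0,0,0]},
    {"linear":[0.542,0.416,-0.38],"angular":[0,0,0]}
  ]
}}

```text
time_s: 33.25
position: [553.5, 244.7, 164.2]
ee_rot: [3.142, -0.001, 0.502]
ft_force: [-0.1, -0.7, 0.2]
grip_width: 72.5
```

{"api": "carry_out", "payload": {
  "series": [
    {"linear":[0,0,0],"angular":[0,0,0]},
    {"linear":[0,0,0],"angular":[0,0,0]},
    {"linear":[0,0,0],"angular":[0,0,0]},
    {"linear":[0,0,0],"angular":[0,0,0]},
    {"linear":[0,0,0],"angular":[0,0,0]}
  ],
  "fingers": 0.75,
  "squeeze": 20
}}

```text
time_s: 33.88
position: [553.6, 245.0, 163.0]
ee_rot: [-3.142, 0.0, 0.502]
ft_force: [-0.3, 0.6, -0.3]
grip_width: 21.7
```

```bash
python3 - <<'E'
from h import *
d=get('wrist','w10.png');s=ctrl.sense();print(s['position'],s['ee_rot'],s['ft_force'],s['grip_width'])
# arc plan: shifts from pin now, per degree of swing
p=np.array([553.7,245.0]);c=np.array([641.9,82.6])
for a in range(0,91,5):
    t=np.radians(a);R=np.array([[np.cos(t),-np.sin(t)],[np.sin(t),np.cos(t)]]);q=c+R@(p-c);print(a,((q-p)/150).round(3),round(a/120,3))
E
```

```text
[553.57812975 244.98077587 162.99396997] [3.14157314e+00 1.36495937e-04 5.01912748e-01] [-0.48577246 -0.04598459 -0.23982407] 21.04916733929608
0 [0. 0.] 0.0
5 [-0.092 -0.055] 0.042
10 [-0.179 -0.119] 0.083
15 [-0.26  -0.189] 0.125
20 [-0.335 -0.266] 0.167
25 [-0.402 -0.35 ] 0.208
30 [-0.463 -0.439] 0.25
35 [-0.515 -0.533] 0.292
40 [-0.558 -0.631] 0.333
45 [-0.593 -0.733] 0.375
50 [-0.619 -0.837] 0.417
55 [-0.636 -0.943] 0.458
60 [-0.644 -1.051] 0.5
65 [-0.642 -1.158] 0.542
70 [-0.63  -1.265] 0.583
75 [-0.61 -1.37] 0.625
80 [-0.58  -1.474] 0.667
85 [-0.542 -1.574] 0.708
90 [-0.495 -1.671] 0.75
```

View pics/w10.png

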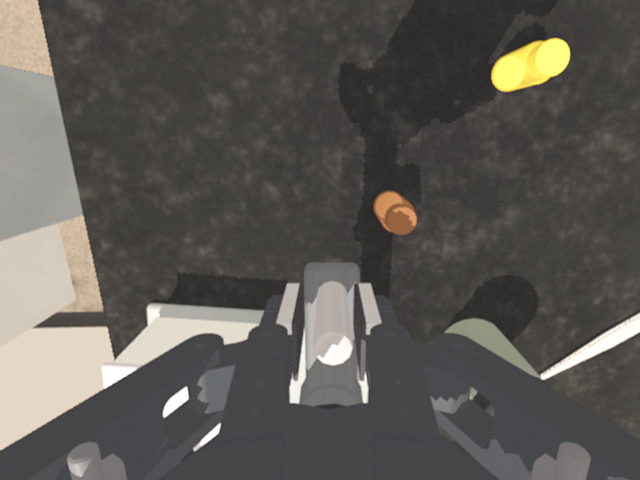

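The pin is caged between the pads, at (332,340). I'll swing it along the arc.

{"api": "carry_out", "payload": {
  "series": [
    {"linear":[-0.092,-0.055,0],"angular":[0,0,0.042]},
    {"linear":[-0.179,-0.119,0],"angular":[0,0,0.083]},
    {"linear":[-0.26,-0.189,0],"angular":[0,0,0.125]},
    {"linear":[-0.335,-0.266,0],"angular":[0,0,0.167]},
    {"linear":[-0.402,-0.35,0],"angular":[0,0,0.208]},
    {"linear":[-0.463,-0.439,0],"angular":[0,0,0.25]},
    {"linear":[-0.515,-0.533,0],"angular":[0,0,0.292]},
    {"linear":[-0.558,-0.631,0],"angular":[0,0,0.333]},
    {"linear":[-0.593,-0.733,0],"angular":[0,0,0.375]},
    {"linear":[-0.593,-0.733,0],"angular":[0,0,0.375]}
  ]
}}

```text
time_s: 35.17
position: [464.5, 134.5, 163.2]
ee_rot: [3.141, 0.0, 1.285]
ft_force: [0.3, -0.2, 0.6]
grip_width: 21.5
```

```bash
python3 - <<'E'
from h import *
s=ctrl.sense();x=s['position'];print(x,s['ee_rot'],s['ft_force'],s['grip_width'],s['joint_positions'])
d=get('wrist');P=pts(d);m=(np.hypot(P[...,0]-x[0],P[...,1]-x[1])<8)&(abs(P[...,2]-207)<3);print(m.sum(),P[m].mean(0))
p=np.array([553.7,245.0]);c=np.array([641.9,82.6])
def f(a):
    t=np.radians(a);return c+np.array([[np.cos(t),-np.sin(t)],[np.sin(t),np.cos(t)]])@(p-c)
for a in (50,55,60,65,70,75,80,83,86,88): print(a,((f(a)-f(45))/150).round(3),round((a-45)/120,3))
E
```

```text
[464.45265939 134.48806479 163.22983837] [3.14145020e+00 5.72902961e-05 1.28508501e+00] [ 0.30434832 -0.21049657  0.5822717 ] 21.473666319940715 [ 2.81939190e-01  2.23424895e-01 -3.44794232e-01  1.00248789e+00
 -1.24894832e-04  5.67650500e-01]
929 [465.55646104 136.71064759 206.61636506]
50 [-0.026 -0.104] 0.042
55 [-0.043 -0.21 ] 0.083
60 [-0.05  -0.318] 0.125
65 [-0.048 -0.425] 0.167
70 [-0.037 -0.532] 0.208
75 [-0.017 -0.638] 0.25
80 [ 0.013 -0.741] 0.292
83 [ 0.035 -0.801] 0.317
86 [ 0.06  -0.861] 0.342
88 [ 0.079 -0.9  ] 0.358
```

{"api": "carry_out", "payload": {
  "series": [
    {"linear":[-0.026,-0.104,0],"angular":[0,0,0.042]},
    {"linear":[-0.043,-0.21,0],"angular":[0,0,0.083]},
    {"linear":[-0.05,-0.318,0],"angular":[0,0,0.125]},
    {"linear":[-0.048,-0.425,0],"angular":[0,0,0.167]},
    {"linear":[-0.037,-0.532,0],"angular":[0,0,0.208]},
    {"linear":[-0.017,-0.638,0],"angular":[0,0,0.25]},
    {"linear":[0.013,-0.741,0],"angular":[0,0,0.292]},
    {"linear":[0.035,-0.801,0],"angular":[0,0,0.317]},
    {"linear":[0.06,-0.861,0],"angular":[0,0,0.342]},
    {"linear":[0.06,-0.861,0],"angular":[0,0,0.342]}
  ]
}}

```text
time_s: 36.48
position: [474.0, 5.9, 163.0]
ee_rot: [-3.141, 0.0, 2.002]
ft_force: [0.2, -0.3, 0.4]
grip_width: 21.5
```

{"api": "carry_out", "payload": {
  "series": [
    {"linear":[0.008,-0.016,0],"angular":[0,0,0]},
    {"linear":[0.015,-0.032,0],"angular":[0,0,0]},
    {"linear":[0.015,-0.032,0],"angular":[0,0,0]}
  ]
}}

```text
time_s: 36.85
position: [475.4, 2.2, 162.9]
ee_rot: [3.141, -0.003, 2.004]
ft_force: [-2.8, 5.6, 1.3]
grip_width: 21.6
```

```bash
cat > ang.py <<'E'
from h import *
s=ctrl.sense();x=s['position'];print(x,s['ee_rot'],s['ft_force'],s['grip_width'],s['time_s'])
d=get('wrist');P=pts(d);m=(np.hypot(P[...,0]-474,P[...,1]-6)<20)&(abs(P[...,2]-207)<3);q=P[m].mean(0);print(m.sum(),q)
v=q[:2]-[1.0,0.6]-[641.9,82.6];print('R',np.hypot(*v),'angle to stop deg',204.42-np.degrees(np.arctan2(v[1],v[0]))%360)
E
python3 ang.py
```

```text
[475.44179954   2.1924296  162.94028119] [ 3.14144872e+00 -2.59470058e-03  2.00369423e+00] [-2.79885963  5.55327284  1.31224735] 21.570562169769783 36.85
2099 [473.7678711    4.49555857 207.36371068]
R 186.54775829640485 angle to stop deg -0.5345810868140859
```

{"api": "carry_out", "payload": {
  "series": [
    {"linear":[0.008,-0.018,0],"angular":[0,0,0]},
    {"linear":[0.008,-0.018,0],"angular":[0,0,0]},
    {"linear":[0.008,-0.018,0],"angular":[0,0,0]}
  ]
}}

```text
time_s: 37.28
position: [475.4, 2.2, 162.9]
ee_rot: [3.141, -0.009, 2.005]
ft_force: [-3.9, 12.6, 3.1]
grip_width: 21.4
```

```bash
python3 ang.py
```

```text
[475.44738434   2.19680135 162.85579264] [ 3.1407347  -0.00887827  2.00518341] [-3.90864211 12.58198426  3.05472399] 21.448600062083464 37.275
2098 [473.87766579   4.35607225 207.39419336]
R 186.5071430448034 angle to stop deg -0.5876618583191373
```

The force rose to 13 N with no motion, so the arm is at its stop. I'll back off, open and lift, then measure the knob and finger geometry.

{"api": "carry_out", "payload": {
  "series": [
    {"linear":[-0.015,0.04,0],"angular":[0,0,0]},
    {"linear":[-0.015,0.04,0],"angular":[0,0,0]},
    {"linear":[-0.015,0.04,0],"angular":[0,0,0]}
  ],
  "fingers": 0.6
}}

```text
time_s: 37.7
position: [475.1, 3.9, 163.1]
ee_rot: [-3.142, 0.001, 2.003]
ft_force: [1.0, 0.4, 0.1]
grip_width: 34.2
```

{"api": "carry_out", "payload": {
  "series": [
    {"linear":[-0.015,0.04,0.15],"angular":[0,0,0]},
    {"linear":[-0.015,0.04,0.35],"angular":[0,0,0]},
    {"linear":[-0.015,0.04,0.4],"angular":[0,0,0]},
    {"linear":[-0.1,0.04,0.4],"angular":[0,0,0]},
    {"linear":[-0.3,0,0.4],"angular":[0,0,0]},
    {"linear":[-0.3,0,0.4],"angular":[0,0,0]}
  ],
  "fingers": 0.46
}}

```text
time_s: 38.45
position: [426.0, 4.0, 221.7]
ee_rot: [-3.137, -0.002, 2.003]
ft_force: [-0.5, 0.1, 0.1]
grip_width: 46.3
```

```bash
python3 - <<'E'
from h import *
s=ctrl.sense();x=s['position'];y=s['ee_rot'][2];print(x,s['ee_rot'],s['ft_force'],s['grip_width'],s['joint_positions'][0])
d=get('wrist','w11.png');P=pts(d)
for k,a,b,z,r in (('pin',474,6,207,22),('knob',533,33,211,32)):
    m=(np.hypot(P[...,0]-a,P[...,1]-b)<r)&(abs(P[...,2]-z)<3)
    if m.any():
        Q=P[m];print(k,m.sum(),Q.mean(0).round(1),cv2.minEnclosingCircle(Q[:,:2].astype(np.float32)))
        w=m&(d['frame'].min(2)>150)
        if k=='knob' and w.any(): print('line',P[w].mean(0).round(1))
L=(P-x)@np.array([[np.cos(y),-np.sin(y),0],[np.sin(y),np.cos(y),0],[0,0,1]]) # tool-lateral, other, height
for h in range(6,110,8):
    m=(abs(L[...,2]-h)<4)&(abs(L[...,0])<110)&(abs(L[...,1])<60)&(d['depth']<330)
    if m.any(): print(h,m.sum(),L[m][:,0].min().round(0),L[m][:,0].max().round(0))
t=get('top');P=pts(t)
for k,a,b,z,r in (('pin',474,6,207,22),('knob',533,33,211,32)):
    m=(np.hypot(P[...,0]-a,P[...,1]-b)<r)&(abs(P[...,2]-z)<3);print('top',k,m.sum(),P[m].mean(0).round(1) if m.any() else '')
E
```

```text
[426.04534331   4.00252009 221.65558372] [-3.13743859e+00 -1.63672858e-03  2.00289001e+00] [-0.49730668  0.08153678  0.11151172] 46.265334664041056 0.009557804128490518
pin 488 [474.6   6.4 206.6] ((475.39837646484375, 6.774059772491455), 7.399816036224365)
14 314 -30.0 34.0
22 823 -37.0 37.0
30 1014 -37.0 37.0
38 1190 -37.0 37.0
46 1621 -35.0 36.0
54 1356 -53.0 52.0
62 5341 -57.0 56.0
70 8673 -58.0 58.0
78 6514 -61.0 61.0
86 13348 -63.0 63.0
94 14833 -64.0 64.0
102 9725 -62.0 58.0
top pin 43 [474.8   5.6 207.4]
top knob 533 [533.1  32.6 210.9]
```

View pics/w11.png

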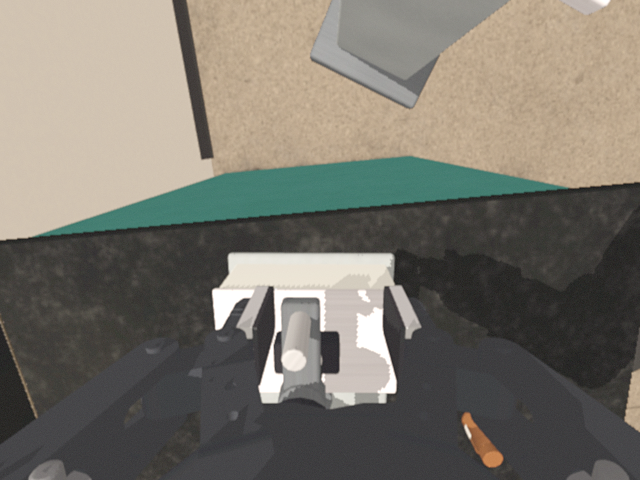

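The arm now points over the block, and the pin is at (293,358), matching its stop position. I'll move over the knob and pre-turn the wrist.

{"api": "carry_out", "payload": {
  "series": [
    {"linear":[0,0,0],"angular":[0,0,0.079]},
    {"linear":[0.1,0.03,-0.06],"angular":[0,0,0.158]},
    {"linear":[0.25,0.06,-0.12],"angular":[0,0,0.237]},
    {"linear":[0.4,0.1,-0.12],"angular":[0,0,0.316]},
    {"linear":[0.55,0.15,-0.12],"angular":[0,0,0.395]},
    {"linear":[0.683,0.191,-0.12],"angular":[0,0,0.474]},
    {"linear":[0.683,0.191,-0.12],"angular":[0,0,0.553]},
    {"linear":[0.683,0.191,-0.12],"angular":[0,0,0.632]},
    {"linear":[0.683,0.191,-0.12],"angular":[0,0,0.711]},
    {"linear":[0.683,0.191,-0.12],"angular":[0,0,0.79]},
    {"linear":[0.683,0.191,-0.12],"angular":[0,0,0.869]},
    {"linear":[0.683,0.191,-0.12],"angular":[0,0,0.95]},
    {"linear":[0.683,0.191,-0.12],"angular":[0,0,0.95]},
    {"linear":[0.683,0.191,-0.12],"angular":[0,0,0.95]}
  ],
  "fingers": 0.15,
  "squeeze": 50
}}

```text
time_s: 40.3
position: [532.5, 33.1, 204.7]
ee_rot: [3.141, -0.0, -2.292]
ft_force: [0.2, -0.0, 0.0]
grip_width: 72.6
```

```bash
python3 - <<'E'
from h import *
s=ctrl.sense();print(s['position'],s['ee_rot'],s['ft_force'],s['grip_width'],s['joint_positions'])
d=get('wrist');P=pts(d);m=(np.hypot(P[...,0]-533,P[...,1]-33)<30)&(abs(P[...,2]-210.5)<3);Q=P[m];print(m.sum(),Q.mean(0),cv2.minEnclosingCircle(Q[:,:2].astype(np.float32)))
w=m&(d['frame'].min(2)>140);q=P[w];print('line',w.sum(),q.mean(0) if w.any() else '')
E
```

```text
[532.5076212   33.05976065 204.65067034] [ 3.14135214e+00 -2.46761156e-04 -2.29234221e+00] [ 0.18605724 -0.03571728  0.0497988 ] 72.58312278282749 [ 6.20067203e-02  2.82273422e-01 -1.50451689e-01  1.13841576e+00
 -5.05153917e-06 -2.35804002e+00]
7596 [535.92619046  32.38850781 210.34644048] ((534.8662719726562, 33.437747955322266), 23.761077880859375)
line 223 [524.10334233  31.33180748 211.02055806]
```

{"api": "carry_out", "payload": {
  "series": [
    {"linear":[0,0,-0.1],"angular":[0,0,0]},
    {"linear":[0,0,-0.213],"angular":[0,0,0]},
    {"linear":[0,0,-0.213],"angular":[0,0,0]},
    {"linear":[0,0,-0.213],"angular":[0,0,0]}
  ]
}}

```text
time_s: 40.85
position: [532.3, 33.0, 173.0]
ee_rot: [3.141, -0.0, -2.29]
ft_force: [-0.6, -0.4, -0.4]
grip_width: 72.5
```

{"api": "carry_out", "payload": {
  "series": [
    {"linear":[0,0,0],"angular":[0,0,0]},
    {"linear":[0,0,0],"angular":[0,0,0]},
    {"linear":[0,0,0],"angular":[0,0,0]},
    {"linear":[0,0,0],"angular":[0,0,0]},
    {"linear":[0,0,0],"angular":[0,0,0]}
  ],
  "fingers": 0.65
}}

```text
time_s: 41.48
position: [533.3, 33.5, 174.1]
ee_rot: [-3.14, 0.002, -2.29]
ft_force: [-0.1, 1.8, 5.5]
grip_width: 44.9
```

{"api": "carry_out", "payload": {
  "series": [
    {"linear":[0,0,-0.003],"angular":[0,0,-0.079]},
    {"linear":[0,0,-0.006],"angular":[0,0,-0.158]},
    {"linear":[0,0,-0.009],"angular":[0,0,-0.237]},
    {"linear":[0,0,-0.011],"angular":[0,0,-0.316]}
  ]
}}

```text
time_s: 41.98
position: [533.8, 33.9, 172.4]
ee_rot: [3.14, 0.004, -2.956]
ft_force: [2.3, 2.5, 3.2]
grip_width: 44.6
```

```bash
cat > kn.py <<'E'
from h import *
s=ctrl.sense();print(s['time_s'],s['position'],s['ee_rot'][2],s['ft_force'],s['wrist_torque'],s['grip_width'],s['joint_positions'][5])
d=get('wrist');P=pts(d);m=(np.hypot(P[...,0]-533.5,P[...,1]-33)<23)&(P[...,2]>185)&(P[...,2]<216);Q=P[m];
w=m&(d['frame'].min(2)>110);q=P[w]
print('knob top',np.median(Q[:,2]),m.sum(),'line',w.sum(),q.mean(0) if w.any() else '',np.degrees(np.arctan2(*(q.mean(0)[:2]-[534,33.2])[::-1])) if w.any() else '')
E
python3 kn.py
```

```text
41.975 [533.77283375  33.878131   172.44527509] -2.956421153725803 [2.29418289 2.50711256 3.22966009] [ 0.63099507 -0.21581968  0.10155498] 44.55293180372698 -1.693528971594596
knob top 208.60747153260502 12056 line 375 [524.76263349  38.53522225 209.31289397] 149.99057508228884
```

Gripped at 45 mm, and the white line turned about 40° with the tool. I'll continue the stroke.

{"api": "carry_out", "payload": {
  "series": [
    {"linear":[0,0,-0.003],"angular":[0,0,-0.079]},
    {"linear":[0,0,-0.006],"angular":[0,0,-0.158]},
    {"linear":[0,0,-0.009],"angular":[0,0,-0.237]},
    {"linear":[0,0,-0.011],"angular":[0,0,-0.316]},
    {"linear":[0,0,-0.014],"angular":[0,0,-0.395]},
    {"linear":[0,0,-0.017],"angular":[0,0,-0.474]},
    {"linear":[0,0,-0.02],"angular":[0,0,-0.553]},
    {"linear":[0,0,-0.023],"angular":[0,0,-0.632]},
    {"linear":[0,0,-0.026],"angular":[0,0,-0.711]},
    {"linear":[0,0,-0.029],"angular":[0,0,-0.79]},
    {"linear":[0,0,-0.032],"angular":[0,0,-0.869]},
    {"linear":[0,0,-0.0345],"angular":[0,0,-0.95]}
  ]
}}

```text
time_s: 43.52
position: [535.0, 32.8, 167.3]
ee_rot: [3.136, -0.001, 1.339]
ft_force: [4.7, 0.4, 3.1]
grip_width: 45.1
```

{"api": "carry_out", "payload": {
  "series": [
    {"linear":[0,0,-0.003],"angular":[0,0,-0.079]},
    {"linear":[0,0,-0.006],"angular":[0,0,-0.158]},
    {"linear":[0,0,-0.009],"angular":[0,0,-0.237]},
    {"linear":[0,0,-0.011],"angular":[0,0,-0.316]},
    {"linear":[0,0,-0.014],"angular":[0,0,-0.395]},
    {"linear":[0,0,-0.017],"angular":[0,0,-0.474]},
    {"linear":[0,0,-0.02],"angular":[0,0,-0.553]},
    {"linear":[0,0,-0.023],"angular":[0,0,-0.633]},
    {"linear":[0,0,-0.023],"angular":[0,0,-0.633]}
  ]
}}

```text
time_s: 44.65
position: [534.1, 32.1, 163.8]
ee_rot: [3.14, -0.004, 0.017]
ft_force: [3.2, -2.5, 5.4]
grip_width: 44.6
```

```bash
python3 kn.py
```

```text
44.65 [534.07159712  32.05882791 163.80043734] 0.0170974687964065 [ 3.16538953 -2.45788039  5.4414402 ] [-0.34618765 -0.59828253 -0.13594493] 44.56681969927814 1.6150067053763744
knob top 199.92778124975547 11652 line 512 [542.52237619  25.36601734 200.34684751] -42.59000272375663
```

{"api": "carry_out", "payload": {
  "series": [
    {"linear":[0,0,-0.003],"angular":[0,0,-0.075]},
    {"linear":[0,0,-0.006],"angular":[0,0,-0.15]},
    {"linear":[0,0,-0.009],"angular":[0,0,-0.225]},
    {"linear":[0,0,-0.011],"angular":[0,0,-0.3]},
    {"linear":[0,0,-0.014],"angular":[0,0,-0.375]},
    {"linear":[0,0,-0.017],"angular":[0,0,-0.45]},
    {"linear":[0,0,-0.02],"angular":[0,0,-0.525]},
    {"linear":[0,0,-0.023],"angular":[0,0,-0.6]},
    {"linear":[0,0,-0.024],"angular":[0,0,-0.65]},
    {"linear":[0,0,-0.024],"angular":[0,0,-0.65]}
  ]
}}

```text
time_s: 45.95
position: [533.1, 32.7, 160.3]
ee_rot: [-3.14, -0.001, -1.343]
ft_force: [0.1, -0.9, 7.7]
grip_width: 44.8
```

```bash
python3 kn.py
```

```text
45.95 [533.13104299  32.74822863 160.30461876] -1.3432628505873572 [ 0.09223406 -0.89395129  7.66982839] [-0.04724782 -0.1408423  -0.11395991] 44.79652932087875 2.9758518354443897
knob top 196.5371215122975 10903 line 355 [529.86588418  22.34826012 197.19665877] -110.8550098366692
```

{"api": "carry_out", "payload": {
  "series": [
    {"linear":[0,0,0],"angular":[0,0,0]},
    {"linear":[0,0,0],"angular":[0,0,0]},
    {"linear":[0,0,0],"angular":[0,0,0]},
    {"linear":[0,0,0],"angular":[0,0,0.08]},
    {"linear":[0,0,0],"angular":[0,0,0.16]},
    {"linear":[0,0,0],"angular":[0,0,0.24]},
    {"linear":[0,0,0],"angular":[0,0,0.32]},
    {"linear":[0,0,0],"angular":[0,0,0.4]},
    {"linear":[0,0,0],"angular":[0,0,0.48]},
    {"linear":[0,0,0],"angular":[0,0,0.56]},
    {"linear":[0,0,0],"angular":[0,0,0.64]},
    {"linear":[0,0,0],"angular":[0,0,0.72]},
    {"linear":[0,0,0],"angular":[0,0,0.8]},
    {"linear":[0,0,0],"angular":[0,0,0.833]},
    {"linear":[0,0,0],"angular":[0,0,0.833]}
  ],
  "fingers": 0.3
}}

```text
time_s: 47.88
position: [532.0, 33.0, 158.9]
ee_rot: [-3.141, 0.001, 0.399]
ft_force: [-0.7, 0.5, 0.2]
grip_width: 60.0
```

{"api": "carry_out", "payload": {
  "series": [
    {"linear":[0,0,0],"angular":[0,0,0]},
    {"linear":[0,0,0],"angular":[0,0,0]},
    {"linear":[0,0,0],"angular":[0,0,0]},
    {"linear":[0,0,0],"angular":[0,0,0]},
    {"linear":[0,0,0],"angular":[0,0,0]}
  ],
  "fingers": 0.65
}}

```text
time_s: 48.5
position: [533.6, 33.5, 159.8]
ee_rot: [3.142, -0.003, 0.399]
ft_force: [3.7, 3.2, 2.6]
grip_width: 44.5
```

{"api": "carry_out", "payload": {
  "series": [
    {"linear":[0,0,-0.002],"angular":[0,0,-0.05]},
    {"linear":[0,0,-0.004],"angular":[0,0,-0.1]},
    {"linear":[0,0,-0.006],"angular":[0,0,-0.15]},
    {"linear":[0,0,-0.007],"angular":[0,0,-0.2]},
    {"linear":[0,0,-0.007],"angular":[0,0,-0.2]}
  ]
}}

```text
time_s: 49.12
position: [533.9, 33.6, 158.8]
ee_rot: [-3.14, -0.003, -0.02]
ft_force: [5.0, 3.3, 1.7]
grip_width: 44.8
```

```bash
python3 kn.py
```

```text
49.125 [533.93175687  33.64100395 158.77196827] -0.020225694049008425 [5.02836153 3.32990292 1.70778879] [ 0.67594007 -0.84229278 -0.09047949] 44.76664052690516 1.65327240581119
knob top 195.38146661934434 11480 line 514 [525.55361317  24.70004573 195.78944993] -134.81888845805912
```

{"api": "carry_out", "payload": {
  "series": [
    {"linear":[0,0,-0.002],"angular":[0,0,-0.05]},
    {"linear":[0,0,-0.004],"angular":[0,0,-0.1]},
    {"linear":[0,0,-0.006],"angular":[0,0,-0.15]},
    {"linear":[0,0,-0.006],"angular":[0,0,-0.15]},
    {"linear":[0,0,-0.006],"angular":[0,0,-0.15]}
  ]
}}

```text
time_s: 49.8
position: [533.3, 31.8, 158.2]
ee_rot: [3.14, -0.003, -0.333]
ft_force: [2.9, -1.4, 4.5]
grip_width: 44.9
```

```bash
python3 kn.py
```

```text
49.8 [533.2814414   31.79585329 158.22323549] -0.33349569844157867 [ 2.87233836 -1.38351752  4.52264342] [-0.42464119 -0.39592023  0.37387162] 44.90844368548237 1.9657123611457816
knob top 194.89016275106178 11159 line 529 [524.81152309  25.97750653 195.23680649] -141.83130177972924
```

{"api": "carry_out", "payload": {
  "series": [
    {"linear":[0,0,-0.002],"angular":[0,0,-0.05]},
    {"linear":[0,0,-0.004],"angular":[0,0,-0.1]},
    {"linear":[0,0,-0.004],"angular":[0,0,-0.1]},
    {"linear":[0,0,-0.004],"angular":[0,0,-0.1]}
  ]
}}

```text
time_s: 50.35
position: [530.1, 30.4, 158.0]
ee_rot: [3.135, -0.001, -0.542]
ft_force: [-4.4, -5.9, 13.7]
grip_width: 44.4
```

```bash
python3 kn.py
```

```text
50.35 [530.0633799   30.37944886 158.01520008] -0.5422850426617256 [-4.35445219 -5.92122078 13.67367728] [-1.05112177  1.20321018  0.83164375] 44.42053009416014 2.173880849518453
knob top 194.88090344648347 10899 line 439 [524.30014394  29.40073309 195.36083033] -158.6105751032737
```

Torque rose to 0.83 N m and the knob height stopped changing, so the screw is at its hard stop. I'll release and lift.

{"api": "carry_out", "payload": {
  "series": [
    {"linear":[0,0,0],"angular":[0,0,0]},
    {"linear":[0,0,0],"angular":[0,0,0]},
    {"linear":[0,0,0],"angular":[0,0,0]},
    {"linear":[0,0,0],"angular":[0,0,0]}
  ],
  "fingers": 0.25
}}

```text
time_s: 50.9
position: [532.0, 33.0, 156.3]
ee_rot: [3.141, 0.001, -0.543]
ft_force: [0.9, -0.6, 0.0]
grip_width: 64.1
```

```bash
python3 kn.py
```

```text
50.9 [532.02396306  33.02826533 156.30348069] -0.5431710690145042 [ 0.86452746 -0.61398086  0.01979076] [ 0.01145997 -0.03842471 -0.03014944] 64.05914981569916 2.1760308545748734
knob top 194.92398299339928 10449 line 473 [526.31914365  28.776171   195.20306406] -150.05998577588136
```

One confirming twist with a fresh, centred grip.

{"api": "carry_out", "payload": {
  "series": [
    {"linear":[0.006,0,0],"angular":[0,0,0]},
    {"linear":[0.006,0,0],"angular":[0,0,0]},
    {"linear":[0.006,0,0],"angular":[0,0,0]},
    {"linear":[0.006,0,0],"angular":[0,0,0]},
    {"linear":[0.006,0,0],"angular":[0,0,0]}
  ],
  "fingers": 0.65
}}

```text
time_s: 51.58
position: [532.5, 33.4, 156.9]
ee_rot: [-3.141, 0.001, -0.543]
ft_force: [-5.6, 1.8, 5.8]
grip_width: 44.6
```

{"api": "carry_out", "payload": {
  "series": [
    {"linear":[0.006,0,0],"angular":[0,0,-0.04]},
    {"linear":[0.006,0,0],"angular":[0,0,-0.08]},
    {"linear":[0.006,0,0],"angular":[0,0,-0.12]},
    {"linear":[0.006,0,0],"angular":[0,0,-0.12]}
  ]
}}

```text
time_s: 52.08
position: [529.7, 31.8, 156.5]
ee_rot: [3.134, 0.003, -0.793]
ft_force: [-11.0, -3.4, 9.5]
grip_width: 44.7
```

{"api": "carry_out", "payload": {
  "series": [
    {"linear":[0,0,0],"angular":[0,0,0]},
    {"linear":[0,0,0],"angular":[0,0,0]},
    {"linear":[0,0,0],"angular":[0,0,0]},
    {"linear":[0,0,0],"angular":[0,0,0]}
  ],
  "fingers": 0.25
}}

```text
time_s: 52.58
position: [534.5, 33.0, 156.6]
ee_rot: [-3.141, -0.0, -0.795]
ft_force: [0.9, 0.6, -1.4]
grip_width: 63.8
```

```bash
python3 kn.py
```

```text
52.575 [534.46903736  32.98635462 156.61707763] -0.7946667672450503 [ 0.94595857  0.64607434 -1.41880885] [-0.02591153  0.06066379 -0.03242224] 63.803534116091065 2.427153415879226
knob top 194.93056516135084 10410 line 428 [525.3713022   29.38382023 195.24079706] -156.1418221417552
```

{"api": "carry_out", "payload": {
  "series": [
    {"linear":[0,0,0.15],"angular":[0,0,0]},
    {"linear":[0,0,0.35],"angular":[0,0,0]},
    {"linear":[0,0,0.4],"angular":[0,0,0]},
    {"linear":[-0.2,0.3,0.4],"angular":[0,0,0]},
    {"linear":[-0.5,0.6,0.4],"angular":[0,0,0]},
    {"linear":[-0.8,0.9,0.4],"angular":[0,0,0]},
    {"linear":[-1,1,0.4],"angular":[0,0,0]},
    {"linear":[-1,1,0.4],"angular":[0,0,0]}
  ]
}}

```text
time_s: 53.62
position: [381.6, 183.6, 216.0]
ee_rot: [3.14, 0.001, -0.791]
ft_force: [0.9, -0.7, 0.3]
grip_width: 64.2
```

{"api": "carry_out", "payload": {
  "series": [
    {"linear":[-0.2,0.4,0],"angular":[0,0,0]},
    {"linear":[-0.4,0.8,0],"angular":[0,0,0]},
    {"linear":[-0.5,1,0],"angular":[0,0,0]},
    {"linear":[-0.5,1,0],"angular":[0,0,0]},
    {"linear":[-0.5,1,0],"angular":[0,0,0]}
  ]
}}

```text
time_s: 54.25
position: [317.8, 324.1, 216.1]
ee_rot: [3.14, 0.009, -0.781]
ft_force: [0.1, -0.1, 0.2]
grip_width: 63.8
```

```bash
python3 seat.py top; python3 - <<'E'
from h import *
t=get('top','t12.png');P=pts(t);s=get('scene','s12.png')
for k,a,b,z,r in (('pin',474,6,207,22),('knob',533,33,195,32),('jar',736,193,105,40),('timer',771,24,18,40)):
    m=(np.hypot(P[...,0]-a,P[...,1]-b)<r)&(abs(P[...,2]-z)<4);print(k,m.sum(),P[m].mean(0).round(1) if m.any() else '')
P0=pts(dict(np.load('/tmp/top.npz')))
for k,a,b,z,r in (('jar',736,193,105,40),('timer',771,24,18,40)):
    m=(np.hypot(P0[...,0]-a,P0[...,1]-b)<r)&(abs(P0[...,2]-z)<4);print('start',k,P0[m].mean(0).round(1))
a=cv2.resize(t['frame'][150:330,230:470,::-1],(400,300));b=cv2.resize(s['frame'][180:400,300:460,::-1],(400,550))
o=np.zeros((550,800,3),np.uint8);o[:300,:400]=a;o[:,400:]=b;cv2.imwrite('pics/m12.png',o)
E
```

```text
3311 plane [-2.64630931e-04  1.24331695e-03  8.96161668e+01]
((532.0800170898438, 31.954689025878906), (103.67790222167969, 164.62998962402344), 24.413047790527344) [317.86939949 323.86417168 216.27268559] [-0.16593042 -0.28812068  0.6823286 ] 54.3
pin 52 [472.8   9.5 207.5]
knob 539 [532.5  35.1 195.3]
jar 851 [739.3 196.  105. ]
timer 609 [775.5  24.5  16.9]
start jar [739.3 195.9 105. ]
start timer [775.4  24.2  17. ]
```

View pics/m12.png

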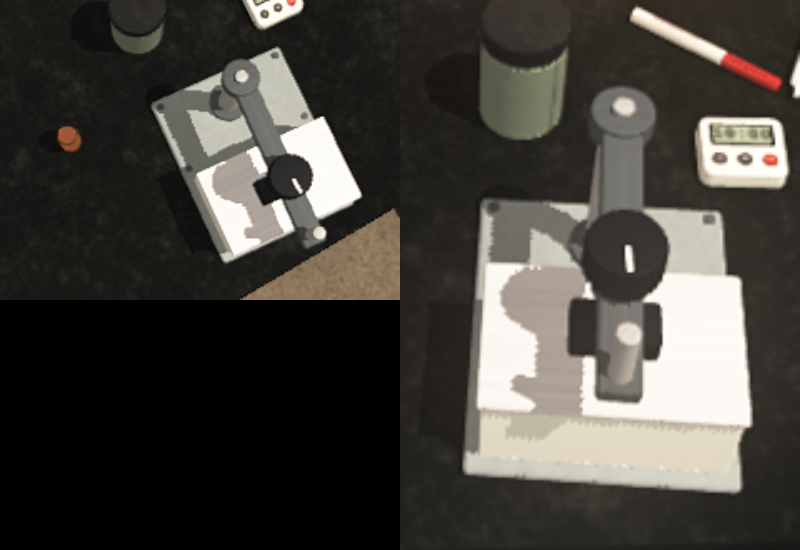

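The last check shows the confirming twist dragged the arm about 1.3° back off its stop: the pin is at (472.8, 9.5) and was at (474.8, 5.6). Everything else is good. I'll nudge the pin gently back to the stop.

{"api": "carry_out", "payload": {
  "series": [
    {"linear":[0.2,-0.3,0],"angular":[0,0,-0.06]},
    {"linear":[0.35,-0.6,0],"angular":[0,0,-0.12]},
    {"linear":[0.5,-0.9,0],"angular":[0,0,-0.17]},
    {"linear":[0.5,-1,0],"angular":[0,0,-0.17]},
    {"linear":[0.5,-1,0],"angular":[0,0,-0.17]}
  ]
}}

```text
time_s: 55.02
position: [391.9, 173.9, 216.7]
ee_rot: [3.141, 0.01, -1.138]
ft_force: [0.2, 0.1, 0.2]
grip_width: 64.3
```

{"api": "carry_out", "payload": {
  "series": [
    {"linear":[0.2,-0.35,0],"angular":[0,0,0]},
    {"linear":[0.4,-0.7,0],"angular":[0,0,0]},
    {"linear":[0.527,-1,0],"angular":[0,0,0]},
    {"linear":[0.527,-1,0],"angular":[0,0,0]},
    {"linear":[0.527,-1,0],"angular":[0,0,0]}
  ]
}}

```text
time_s: 55.65
position: [470.9, 26.1, 216.5]
ee_rot: [3.141, 0.011, -1.135]
ft_force: [0.0, 0.2, 0.0]
grip_width: 64.3
```

```bash
python3 ang.py
```

```text
[470.87984224  26.0533215  216.50922161] [ 3.14115667  0.01101863 -1.13458909] [0.00960243 0.16391748 0.04440209] 64.29114820480082 55.65
587 [474.86728133  10.47429552 206.66292151]
R 183.09566526029087 angle to stop deg 1.0167105271057721
```

{"api": "carry_out", "payload": {
  "series": [
    {"linear":[0.012,-0.106,0],"angular":[0,0,0]},
    {"linear":[0.012,-0.106,0],"angular":[0,0,0]},
    {"linear":[0.012,-0.106,-0.15],"angular":[0,0,0]},
    {"linear":[0.012,-0.106,-0.3],"angular":[0,0,0]},
    {"linear":[0.012,-0.106,-0.35],"angular":[0,0,0]},
    {"linear":[0.012,-0.106,-0.35],"angular":[0,0,0]}
  ]
}}

```text
time_s: 56.45
position: [472.8, 9.2, 164.1]
ee_rot: [3.141, 0.01, -1.135]
ft_force: [-0.1, 0.3, 0.1]
grip_width: 63.7
```

{"api": "carry_out", "payload": {
  "series": [
    {"linear":[0,0,0],"angular":[0,0,0]},
    {"linear":[0,0,0],"angular":[0,0,0]},
    {"linear":[0,0,0],"angular":[0,0,0]},
    {"linear":[0,0,0],"angular":[0,0,0]}
  ],
  "fingers": 0.75,
  "squeeze": 20
}}

```text
time_s: 56.95
position: [473.3, 9.0, 164.4]
ee_rot: [-3.141, 0.01, -1.136]
ft_force: [0.1, -0.3, -0.7]
grip_width: 21.7
```

{"api": "carry_out", "payload": {
  "series": [
    {"linear":[0.01,-0.022,0],"angular":[0,0,0]},
    {"linear":[0.02,-0.044,0],"angular":[0,0,0]},
    {"linear":[0.023,-0.051,0],"angular":[0,0,0]},
    {"linear":[0.023,-0.051,0],"angular":[0,0,0]}
  ]
}}

```text
time_s: 57.45
position: [475.2, 4.0, 164.1]
ee_rot: [-3.141, 0.017, -1.135]
ft_force: [-3.1, 8.4, 3.6]
grip_width: 21.4
```

```bash
python3 ang.py
```

```text
[475.23079011   3.95733361 164.10825239] [-3.14125239  0.01680013 -1.13458543] [-3.11627137  8.40507581  3.61852496] 21.352216633909826 57.45
1623 [477.36604787   7.99322453 206.86283572]
R 181.81734896325787 angle to stop deg -0.013647091541855616
```

{"api": "carry_out", "payload": {
  "series": [
    {"linear":[0.008,-0.018,0],"angular":[0,0,0]},
    {"linear":[0.014,-0.03,0],"angular":[0,0,0]},
    {"linear":[0.014,-0.03,0],"angular":[0,0,0]}
  ]
}}

```text
time_s: 57.88
position: [475.7, 2.8, 164.0]
ee_rot: [-3.141, 0.025, -1.133]
ft_force: [-5.9, 17.4, 5.5]
grip_width: 21.6
```

```bash
python3 ang.py
```

```text
[475.71115008   2.8094746  163.99974821] [-3.14060913  0.02488781 -1.13293554] [-5.94685509 17.36977875  5.4581818 ] 21.61446104718332 57.875
1588 [477.63121568   6.82802048 206.93198299]
R 182.06166627831544 angle to stop deg -0.382022691716827
```

{"api": "carry_out", "payload": {
  "series": [
    {"linear":[0.006,-0.014,0],"angular":[0,0,0]},
    {"linear":[0.006,-0.014,0],"angular":[0,0,0]},
    {"linear":[0.006,-0.014,0],"angular":[0,0,0]}
  ]
}}

```text
time_s: 58.3
position: [475.7, 2.8, 164.0]
ee_rot: [-3.14, 0.03, -1.132]
ft_force: [-7.7, 23.1, 6.5]
grip_width: 21.5
```

{"api": "carry_out", "payload": {
  "series": [
    {"linear":[-0.03,0.065,0],"angular":[0,0,0]},
    {"linear":[-0.03,0.065,0],"angular":[0,0,0]},
    {"linear":[-0.03,0.065,0],"angular":[0,0,0]}
  ],
  "fingers": 0.5
}}

```text
time_s: 58.68
position: [475.5, 4.0, 164.2]
ee_rot: [-3.141, 0.009, -1.136]
ft_force: [0.9, 0.4, 0.4]
grip_width: 42.6
```

{"api": "carry_out", "payload": {
  "series": [
    {"linear":[-0.03,0.065,0.15],"angular":[0,0,0]},
    {"linear":[-0.03,0.065,0.35],"angular":[0,0,0]},
    {"linear":[-0.1,0.1,0.35],"angular":[0,0,0]},
    {"linear":[-0.3,0.4,0.35],"angular":[0,0,0]},
    {"linear":[-0.5,0.7,0.35],"angular":[0,0,0]},
    {"linear":[-0.7,1,0.35],"angular":[0,0,0]},
    {"linear":[-0.7,1,0.35],"angular":[0,0,0]}
  ]
}}

```text
time_s: 59.55
position: [367.3, 156.1, 215.8]
ee_rot: [3.14, 0.01, -1.13]
ft_force: [1.2, -0.9, 1.1]
grip_width: 42.5
```

{"api": "carry_out", "payload": {
  "series": [
    {"linear":[-0.3,0.4,0],"angular":[0,0,0]},
    {"linear":[-0.5,0.8,0],"angular":[0,0,0]},
    {"linear":[-0.5,1,0],"angular":[0,0,0]},
    {"linear":[-0.5,1,0],"angular":[0,0,0]}
  ]
}}

```text
time_s: 60.05
position: [344.1, 211.0, 216.7]
ee_rot: [3.141, 0.06, -1.069]
ft_force: [0.6, -0.5, -0.2]
grip_width: 42.7
```

```bash
python3 seat.py top; python3 - <<'E'
from h import *
t=get('top','t13.png');P=pts(t);s=get('scene','s13.png')
for k,a,b,z,r in (('pin',474,6,207,22),('knob',533,33,195,32)):
    m=(np.hypot(P[...,0]-a,P[...,1]-b)<r)&(abs(P[...,2]-z)<4);print(k,m.sum(),P[m].mean(0).round(1) if m.any() else '')
a=cv2.resize(t['frame'][150:330,230:470,::-1],(400,300));b=cv2.resize(s['frame'][180:400,300:460,::-1],(400,550))
o=np.zeros((550,800,3),np.uint8);o[:300,:400]=a;o[:,400:]=b;cv2.imwrite('pics/m13.png',o)
E
```

```text
3301 plane [-4.02254424e-04  3.32911302e-04  8.96194936e+01]
((532.0480346679688, 31.991119384765625), (103.69964599609375, 163.8380889892578), 24.410879135131836) [344.37272547 211.39593377 216.65334125] [1.12332387 1.20899609 0.50422524] 60.1
pin 53 [474.5   6.1 207.2]
knob 541 [533.6  32.5 195.5]
```

View pics/m13.png

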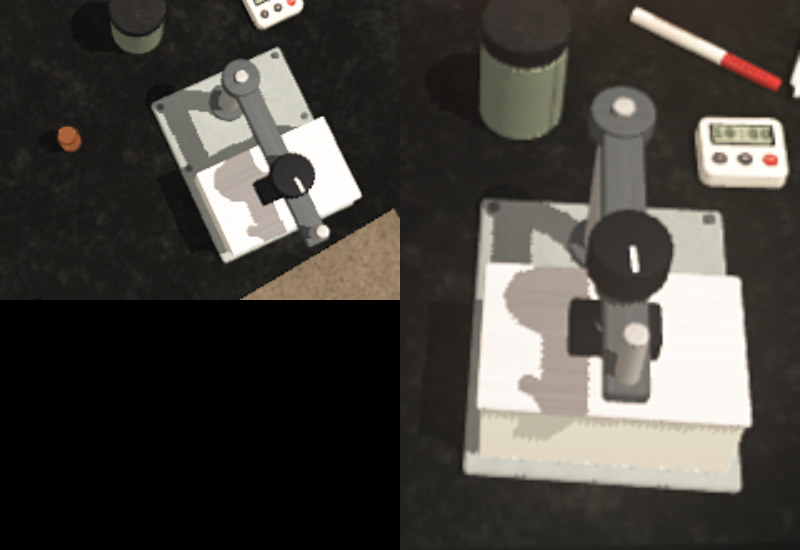

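The pin is back at (474.5, 6.1), with 23 N at the stop and no movement. The cover is flat and the screw is down. Handing in.

```bash
python3 -c "
from cell import ctrl
s=ctrl.sense();print(s['joint_positions'],s['time_s']);print(ctrl.sign_off())"
```

```text
[ 0.50066201  0.05426944 -0.40593444  1.11261063  0.06030259  3.14056511] 60.2
the job is handed in; nothing more can be done
None
```

The mixer box is ready to run and was handed in at 60.2 s of the 208 s limit. All three vials (two black caps, one white) are in the box, the cover is on, and the clamp is over it and screwed tight.

**Last checks:**
- **Vials:** all three were upright just before the cover went on; they can't be seen under it now.
- **Cover:** flat and square to the box, with its plate at z ≈ 90 mm.
- **Clamp arm:** the pin is at its expected stop position, and the arm did not move under 23 N.
- **Screw:** the knob sank about 15.5 mm (about 5.95 rad of turn). The torque rose to 0.83 N m and a second twist lowered it no further. The spring force under the foot was not measured directly.
- **Jar and timer:** within about 0.3 mm of where they started when last measured, just before the final clamp nudge. The decoy vials were not touched.

**What went wrong and was fixed:**
- **Cover grasp:** the first try closed above the block, because the fingertips sit about 35 mm higher relative to the TCP than described. I lowered the tool and the second grasp held.
- **Clamp arm:** the confirming twist on the knob dragged the arm about 1.3° off its stop. I pushed it back with the screw already tight, so that last correction came after tightening instead of before. Afterwards the cover had not shifted and the knob height was unchanged.

On the final retreat the last joint ran up to its limit (3.1406 of 3.14 rad, within rounding) and stopped there.

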